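# Third hand for a bathroom cup

## Robot

A 6-joint arm with a two-finger parallel gripper is mounted at the origin on the work surface. World frame = base frame: x ahead of the robot, y to its left, z up, the work surface at z = 0. Lengths are in mm, angles in rad, forces in N, time in s.
With the tool pointing down it reaches from about 350 to 975 mm from the base axis. Payload 7.1 kg.
Tool frame: the origin (TCP) lies at the very end of the fingers, on their centre line; the grasp point (between the pads) lies 19 mm behind it; z points along the fingers, y is the direction in which the jaws open and shut (so a half turn about z gives the same grasp; the last joint's range is limited). The gripper opens to 88 mm and grips with 3 to 60 N. Pads are 20 mm wide; open, the fingers measure 115 mm over their backs; the gripper's body (75 mm by 178 mm) begins 61 mm behind the grasp point.
Start: joints at [-0.019, 0.423, 1.63, -0, 1.089, -0.019], TCP at [624.984, 0.026, 222.675] pointing down, gripper open.
Joint ranges: [-3, 3], [-0.9, 2.11], [0.09, 2.58], [-1.31, 4.45], [0.11, 2.69], [-2.54, 2.54]. Speed limits (rad/s): [2.39, 2.39, 3.01, 3.14, 3.14, 3.14].

## Interface

Orientations are given as a rotation vector (axis times angle).
In Python, from workcell import monitor, vision, order, find_in, regions_of, place_of gives the robot as it stands. The module is installed in compiled form; this text tells all that it offers.
- The arm moves only by the tool carry_out, never from a script. Its argument "targets" is a list of rows, each a list of 3 entries, a list of its own where there are three numbers: the turn, a rotation vector about the world's x, y, z in degrees, then the shift along the world's x, y, z in mm, then the finger opening in mm, from 0 to 87.8. In form: [[[rx, ry, rz], [x, y, z], hand], ...]. A call has 1 to 10 rows; each row is the pose to reach, as a shift and turn from the pose commanded when the call began; what a row does not reach only later rows make up. A row lasts 1/12 s, in which the tool goes at most 41.7 mm and 7.16 degrees, less where a joint would pass 70% of its speed; a pose out of reach is approached as far as the arm can. A call with a gripper value outside its range is refused whole. The fingers move at their own pace and stop on an object; the grip force is fixed at half the most. Time passes only in rows, so rows that repeat a pose let the fingers close. It gives the time, the measured TCP pose, the force and the opening at its end, in the units of the state.
- monitor.get_obs(): the state, without advancing time (a new reading comes with each control period).
- vision.get_image(name): name is "scene" or "side" or "wrist"; returns the picture (480x640x3 uint8, red, green, blue); there is no depth.
- vision.camera_model(name): a dict with "K" (3x3 intrinsics, pixels), "rvec" (rotation vector, rad) and "tvec" (3), from world to camera coordinates, as OpenCV has them. Camera axes: x right, y down, z forward; pixel columns grow to the right and rows downward; lengths in mm; the calibration is good to about 2 mm. The wrist camera is an equidistant fisheye: a pixel r from the principal point sees the ray r / f radians off the axis. A picture is of the moment at which its call begins: read the wrist's pose just before it. camera_model takes no time and is no camera call; for the wrist camera it gives the pose at the moment of the call.
- order.close_job(): hands the job in, once; it reports no verdict.
Trained networks look in the newest picture that a camera, given by its name, has taken for a name from the list of things; names that differ only in an ending like _2 or _b are one class to them, and where a whole thing is asked for, a point or a joint stands for the part that bears it (a point fixed in the world has none). Each returns a list of dicts, best first, with "confidence" (0 to 1); they miss things now and then, are a little off and sometimes report something else, mostly with a low value. They report only what shows in the picture. A call takes as long as a camera call. They do not tell look-alikes from the thing itself.
- find_in(query, camera): "point" ([x, y, z] in mm, in the coordinates of the camera as it stood for that picture, good to about 4 mm: the middle of the surface that is visible of it).
- regions_of(query, camera): "mask" (480x640 bool, what is visible of it).
- place_of(query, camera): "point" ([x, y, z] in mm, in the coordinates of the camera as it stood for that picture, good to about 4 mm: a listed point, or the origin of a listed thing).
The state is a dict: "t": time; "qpos": joint angles; "qvel": joint speeds; "joint_torque": joint torques, N m; "ee_pos": TCP position; "orientation": TCP orientation; "ft_force": force on the tool from outside, world axes, zero at the start; "moment": the same for the moment, N m; "width": finger opening in mm.
Only numpy, scipy, OpenCV 4.12 (cv2) and the standard library are available. Lean on these libraries where they do the work, as an engineer would, in place of code of your own. Each camera call takes 0.05 s, during which the arm holds its last target.

## Task

The stainless cup was left to drain mouth-down on the shelf above the cistern. Turn it over without dropping it so that it stands mouth-up on the shelf, then hold its flat back flush against the upright divider, its two screw holes opposite the divider's two slots, and keep pressing with a steady force of about 10 N while a helper drives the screws from the other side. Finish while still holding it there, do not bang or ram it against the divider, and leave the other things on the shelf alone.

Things in the scene. Friction and masses are not known exactly. Their poses are not given: they have to be found in the camera images.
- cup_mid (a point): Centre of a stiff stainless cup, 0.12-0.22 kg: 58 mm wide (x), 54 deep (y), 80 tall (z), walls 2.5 mm. z points from base to open mouth: down at the start. Its back (-y side) is a flat plate with 2 small dark screw holes, one above the other. The 58 mm apart sides are flat and parallel but for the last 16 mm towards the front (+y), where the corners are rounded. 30 mm of bare shelf all round.
- cup_back (a point): Point on the outer face of the cup's flat back, midway between its two screw holes: 27 mm from the cup's centre axis (towards -y), 42 mm from the base. Axes as cup_mid. At the start the back faces away from the divider, give or take 35 degrees.
- divider: Rigid fixed beech board upright on the shelf, to the right of the cup as the robot sees it: 160 mm long (x, roughly away from the robot), 18 thick (y), 105 high (z up). Origin at the centre of its underside, at the level of the shelf's top (50 mm above the robot's base). Its +y face is the one to press against; the shelf is bare for 150 mm in front of that face. Helper and screws are behind it.
- slots (a point): Point on the divider's +y face midway between its two dark level slots (28 mm long, 7 high, one above the other), at the middle of the board's length and 42 mm above the shelf top, as high as cup_back once the cup stands mouth-up. x runs along the slots, y out of the face towards the cup, z up. cup_back belongs on this point, cup axes parallel to these; 10 mm off along x is no harm.
Not all that is in view belongs to the job. Of the things like the part that bears cup_mid, leave any that is red or yellow; of the rest the larger one is meant.

How it is judged:
By the outcome, as a careful person would: the job done as asked, in the order asked, and still so for the second after the job is handed in, while the arm keeps its last pose, push and grip.
It also fails if it takes over 61 s, if anything falls off the work surface, if the arm or the gripper's body presses on something with over 40 N, if the wrist force passes 120 N, or if a joint passes its speed limit or range.

## Working session

There is one attempt and no reset: what is moved stays moved. The work goes in short steps, Python scripts to look and compute and a tool call to move; the robot and the scene stay as the last step left them, time stands still between calls to the robot, and variables do not carry over. Pictures are saved under pics/ and viewed, and the job is handed in when it is done.

Besides the shell and the picture viewer there is one more tool, called after "Emit:" in YAML: its name, and indented under it one key for each argument. carry_out: Moves the arm, as the interface text tells. Its arguments: {"type":"object","properties":{"targets":{"type":"array","items":{"type":"array"}}},"required":["targets"]}

```bash
mkdir -p pics; cat > h.py <<'E'
import numpy as np, cv2
from workcell import monitor, vision, order, find_in, regions_of, place_of
def cam(n):
    m=vision.camera_model(n); R=cv2.Rodrigues(np.array(m["rvec"],float))[0]; return np.array(m["K"]),R,np.array(m["tvec"],float).ravel()
def w(n,p):
    K,R,t=cam(n); return R.T@(np.array(p)-t)
def proj(n,P):
    K,R,t=cam(n); c=R@np.array(P,float)+t; u=K@c; return u[:2]/u[2]
def ray(n,px):
    K,R,t=cam(n); d=np.linalg.inv(K)@np.array([px[0],px[1],1.]); return -R.T@t, R.T@d
def onz(n,px,z):
    o,d=ray(n,px); return o+d*(z-o[2])/d[2]
def snap(n,f):
    im=vision.get_image(n); cv2.imwrite(f"pics/{f}.png",im[:,:,::-1]); return im
E
python3 - <<'E'
from h import *
np.set_printoptions(precision=1,suppress=True)
o=monitor.get_obs(); print(o)
for n in ["scene","side"]:
    snap(n,n+"0")
    for q in ["cup_mid","cup_back","divider","slots"]:
        for r in place_of(q,n): print(n,q,round(r["confidence"],2),w(n,r["point"]),proj(n,w(n,r["point"])))
    K,R,t=cam(n); print(-R.T@t,K[0,0])
E
```

```text
{'t': 0.0, 'qpos': array([-0. ,  0.4,  1.6, -0. ,  1.1, -0. ]), 'qvel': array([ 0., -0., -0.,  0.,  0.,  0.]), 'joint_torque': array([  0. , -54.5, -27.4,   0.1,   0. ,  -0. ]), 'ee_pos': array([624.5,   0. , 221.9]), 'orientation': array([-2.2, -2.2,  0. ]), 'ft_force': array([-0.2, -0.1, -0. ]), 'moment': array([0., 0., 0.]), 'width': 87.64153429102959}
scene cup_mid 0.96 [380.9 209.5  26.9] [407.2 249.6]
scene cup_mid 0.89 [348.2 288.7  27.8] [449.3 247.1]
scene cup_mid 0.7 [351.3  53.9  37.3] [336.9 219.9]
scene cup_mid 0.64 [511.6 177.6  92.6] [380.2 269.7]
scene cup_back 0.85 [511.4 204.   89.1] [394.7 274.4]
scene cup_back 0.78 [377.5  46.5  38.2] [330.  226.9]
scene cup_back 0.77 [354.8 301.7  23.5] [455.  252.3]
scene cup_back 0.68 [388.1 191.1  25.7] [397.3 250.4]
scene divider 0.59 [ 568.3 -156.3   49.4] [198.8 264.9]
scene slots 0.92 [ 567.1 -145.8   95.9] [200.7 248.5]
[1158.1  256.9  795.5] 535.6015423926191
side cup_mid 0.72 [376.7 208.5  25. ] [263.9 219.1]
side cup_mid 0.69 [351.2 287.7  25.2] [251.  200.5]
side cup_mid 0.67 [513.1 176.7  89.5] [329.4 195.5]
side cup_mid 0.66 [353.3  53.6  42.2] [254.5 259.7]
side cup_back 0.94 [356.  300.8  26.8] [252.9 196.7]
side cup_back 0.8 [511.4 199.7  88.5] [326.9 190.2]
side cup_back 0.77 [386.9 193.8  22.5] [269.2 223.5]
side cup_back 0.73 [373.3  41.1  34.9] [266.  265.9]
side divider 0.67 [ 568.6 -154.2   49.7] [400.  327.1]
side slots 0.88 [ 568.5 -140.    91.6] [399.8 300.9]
[ 384.9 -617.6  584.2] 463.7137470403412
```

View pics/scene0.png

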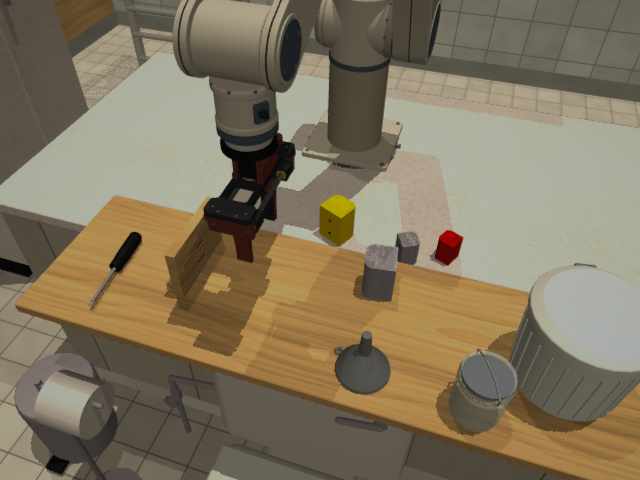

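View pics/side0.png

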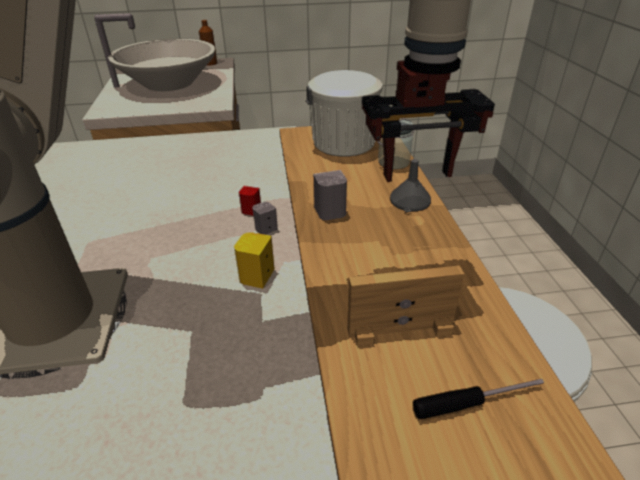

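```bash
python3 - <<'E'
import cv2
a=cv2.imread("pics/scene0.png")[200:310,300:480]; b=cv2.imread("pics/side0.png")[140:290,220:380]
cv2.imwrite("pics/crop.png",cv2.hconcat([cv2.resize(a,(430,430*110//180)) if 0 else cv2.resize(a,(400,375)),cv2.resize(b,(400,375))]))
E
```

```text
(no output)
```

View pics/crop.png

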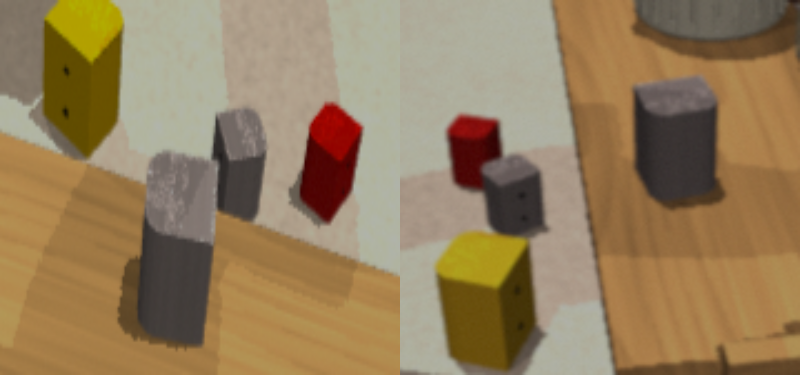

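Candidates for the cup are yellow (336,220), small grey (407,248), red (449,247) and large grey (380,270) in the scene view. The large grey one is meant: it is neither red nor yellow, it is the larger of the greys, and it stands on the shelf with its back away from the divider. I'll now fit the poses of the cup and the divider.

```bash
cat >> h.py <<'E'
def cuphull(x,y,yaw,z0=50,up=False):
    # outline in cup frame (x,y)
    pts=[(-29,-27),(29,-27)]
    for a in np.linspace(0,np.pi/2,6): pts.append((13+16*np.cos(a),11+16*np.sin(a)))
    for a in np.linspace(np.pi/2,np.pi,6): pts.append((-13+16*np.cos(a),11+16*np.sin(a)))
    p=np.array(pts)
    # mouth-down start: cup x -> world x rotated, cup y -> -world y at yaw 0
    if not up: p=p*[1,-1]
    c,s=np.cos(yaw),np.sin(yaw); p=p@np.array([[c,s],[-s,c]])+[x,y]
    return np.vstack([np.c_[p,np.full(len(p),z0)],np.c_[p,np.full(len(p),z0+80)]])
def divhull(x,y,yaw):
    p=np.array([(-80,-9),(80,-9),(80,9),(-80,9)],float);c,s=np.cos(yaw),np.sin(yaw); p=p@np.array([[c,s],[-s,c]])+[x,y]
    return np.vstack([np.c_[p,np.full(4,50)],np.c_[p,np.full(4,155)]])
def sil(cm,P):
    K,R,t=cm; c=P@R.T+t; u=c@K.T; u=u[:,:2]/u[:,2:]
    m=np.zeros((480*4,640*4),np.uint8); h=cv2.convexHull((u*4+2).astype(np.float32)).astype(np.int32); cv2.fillConvexPoly(m,h,1)
    return cv2.resize(m.astype(np.float32),(640,480),interpolation=cv2.INTER_AREA)
E
python3 - <<'E'
from h import *
from scipy.optimize import minimize
np.set_printoptions(precision=2,suppress=True)
C={n:cam(n) for n in ["scene","side"]}
for n in C: vision.get_image(n)
def masks(q,pt):
    out={}
    for n in C:
        best=None
        for r in regions_of(q,n):
            m=r["mask"]; ys,xs=np.nonzero(m); d=np.hypot(*(np.array([xs.mean(),ys.mean()])-proj(n,pt)))
            if best is None or d<best[0]: best=(d,m)
        out[n]=best[1]; print(q,n,best[0],best[1].sum())
    return out
mc=masks("cup_mid",[512,177,90]); md=masks("divider",[568,-155,100])
np.savez("masks.npz",**{"c_"+k:v for k,v in mc.items()},**{"d_"+k:v for k,v in md.items()})
def fit(ms,hull,x0s,shifts=False):
    res=[]
    for x0 in x0s:
        def f(p):
            return sum(np.abs(sil(C[n],hull(p[0],p[1],p[2]/50))-ms[n]).sum() for n in ms)
        r=minimize(f,x0,method="Nelder-Mead",options=dict(initial_simplex=np.array(x0)+np.array([[0,0,0],[6,0,0],[0,6,0],[0,0,8]]),maxiter=150))
        res.append((r.fun,r.x[0],r.x[1],np.degrees(r.x[2]/50)))
    for r in sorted(res): print(np.array(r))
fit(mc,cuphull,[[512,177,np.radians(a)*50] for a in (-30,-15,0,15,30)])
for n in C: 
    print(n); fit({n:mc[n]},cuphull,[[512,177,np.radians(a)*50] for a in (-20,0,20)])
fit(md,divhull,[[568,-155,np.radians(a)*50] for a in (-10,0,10)])
E
```

```text
cup_mid scene 1.5884094416267645 1644
cup_mid side 1.3291070466279022 1507
divider scene 8.3104408384803 2657
divider side 1.9717189364397398 6931
[142.62 514.84 177.54   6.84]
[142.69 514.63 177.12   7.28]
[144.25 514.72 177.66   6.43]
[144.5  514.76 177.17   6.9 ]
[148.   514.55 177.43   5.93]
scene
[ 81.19 516.4  177.66   6.3 ]
[ 85.5  516.41 177.3    6.53]
[ 86.69 516.12 177.16   7.4 ]
side
[ 41.19 514.86 178.54   8.56]
[ 42.62 514.8  179.26   8.06]
[132.06 511.86 178.62 -25.04]
[1052.06  568.05 -153.93    0.3 ]
[1053.12  567.82 -153.83    0.37]
[1055.81  567.67 -153.6    -0.14]
```

```bash
python3 - <<'E'
from h import *
out=[]
for n,(x0,y0,x1,y1) in {"scene":(140,180,440,330),"side":(230,150,480,370)}.items():
    im=cv2.imread(f"pics/{n}0.png"); big=cv2.resize(im,None,fx=4,fy=4,interpolation=cv2.INTER_CUBIC)
    for H in (cuphull(514.7,177.5,np.radians(7)),divhull(568,-153.9,np.radians(.3))):
        k=len(H)//2
        for part in (H[:k],H[k:]):
            q=np.array([proj(n,p) for p in part]); cv2.polylines(big,[(q*4+2).astype(np.int32)],True,(0,255,0),1)
    c=big[y0*4:y1*4,x0*4:x1*4]; out.append(cv2.resize(c,(800,int(800*(y1-y0)/(x1-x0))))[:600])
    cv2.imwrite(f"pics/ov_{n}.png",out[-1])
for px in [(280,130),(293,185),(312,300),(340,480)]: print("edge side",px,onz("side",px,50))
for px in [(110,200),(320,247),(500,290)]: print("edge scene",px,onz("scene",px,50))
E
```

```text
edge side (280, 130) [442.56739264 606.49341253  50.        ]
edge side (293, 185) [448.93067577 298.37675904  50.        ]
edge side (312, 300) [443.50110715 -75.32491695  50.        ]
edge side (340, 480) [ 437.31720291 -366.65386436   50.        ]
edge scene (110, 200) [ 457.46824082 -423.06654014   50.        ]
edge scene (320, 247) [450.93153003  47.69388984  50.        ]
edge scene (500, 290) [452.8035837  389.50077066  50.        ]
```

View pics/ov_scene.png

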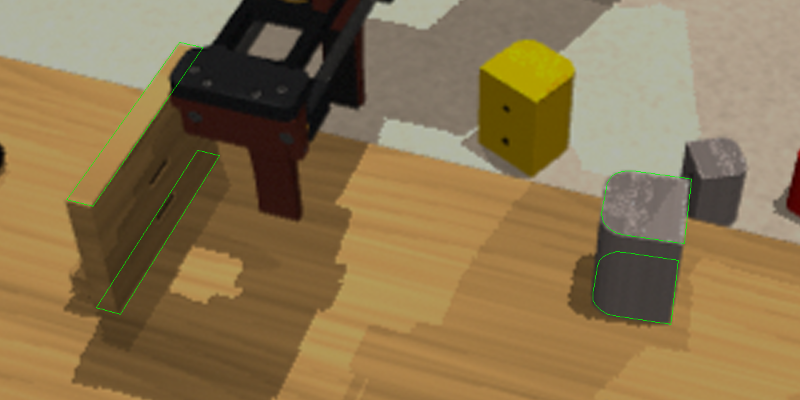

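View pics/ov_side.png

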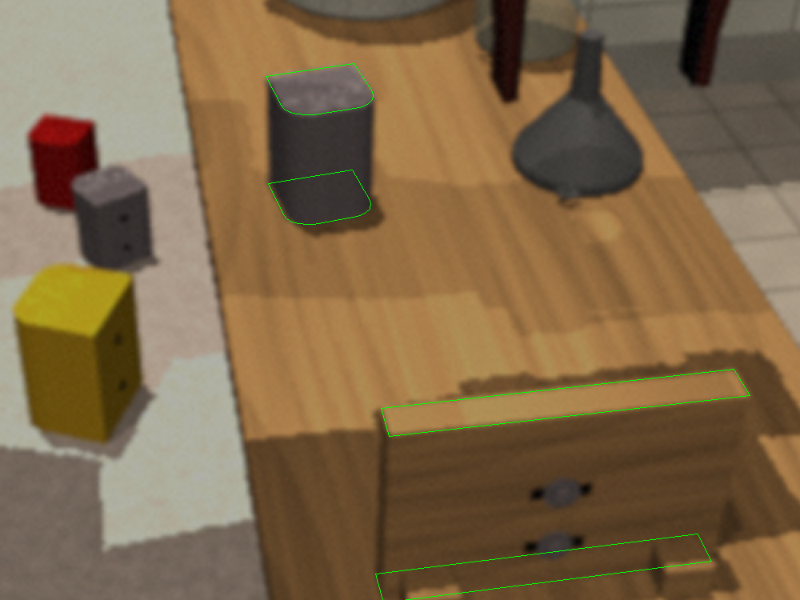

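Emit:
carry_out:
  targets:
    - [[0,-6,0],[-10,0,15],88]
    - [[0,-12,0],[-20,0,30],87.8]

```text
t: 0.97
ee_pos: [605.8, -0.0, 251.2]
orientation: [2.11, 2.11, 0.224]
ft_force: [-0.5, -0.6, -0.2]
width: 87.8
```

Emit:
carry_out:
  targets:
    - [[4,-6,8],[-10,6,15],87.8]
    - [[7,-12,16],[-20,12,30],87.8]
    - [[7,-18,24],[-30,18,45],87.8]
    - [[7,-24,28],[-40,24,60],87.8]
    - [[7,-30,28],[-50,30,75],87.8]

```text
t: 1.38
ee_pos: [556.7, 29.3, 327.0]
orientation: [1.501, 2.297, 0.741]
ft_force: [1.0, 1.6, 0.7]
width: 87.9
```

```bash
cat >> h.py <<'E'
import json
def rec():
    o=monitor.get_obs()
    d={k:np.array(o[k]).tolist() for k in o}
    open("log.jsonl","a").write(json.dumps(d)+"\n"); return o
E
python3 - <<'E'
from h import *
o=rec(); print(o)
K,R,t=cam("wrist"); print(K,-R.T@t); 
E
```

```text
{'t': 1.3833, 'qpos': array([-0.15431636,  0.01587928,  2.03760652,  0.57281148,  0.65797902,
       -0.94976929]), 'qvel': array([-0.28437541, -0.60334932,  0.67046192,  1.63242366, -0.55201173,
       -2.18154207]), 'joint_torque': array([  1.96366176, -25.94509721, -30.79034328,  -1.29958279,
        -0.31843876,   2.95666538]), 'ee_pos': array([556.7352557 ,  29.30429626, 327.04275958]), 'orientation': array([1.50135544, 2.2966525 , 0.74145782]), 'ft_force': array([0.96976774, 1.59161559, 0.73204017]), 'moment': array([-0.15328188,  0.18475857, -0.04299161]), 'width': 87.90581597723808}
[[371.64829954   0.         318.25846458]
 [  0.         371.64829954 237.74447375]
 [  0.           0.           1.        ]] [446.168306    46.75499224 462.71294802]
```

```bash
cat >> h.py <<'E'
from scipy.spatial.transform import Rotation as Ro
def rz(a): return Ro.from_rotvec([0,0,a]).as_matrix()
def ry(a): return Ro.from_rotvec([0,a,0]).as_matrix()
E
python3 - <<'E'
from h import *
np.set_printoptions(precision=3,suppress=True)
o=monitor.get_obs(); q=o["qpos"]; R=Ro.from_rotvec(o["orientation"]).as_matrix(); print(R,o["qvel"])
A=rz(q[0])@ry(q[1]+q[2])@rz(q[3])@ry(q[4])@rz(q[5]); print(A); print(A.T@R)
A=rz(q[0])@ry(q[1]+q[2])@rz(-q[3])@ry(q[4])@rz(-q[5]); print(A.T@R)
A=rz(q[0])@ry(q[1]+q[2])@rz(q[3])@ry(q[4])@rz(-q[5]); print(A.T@R)
E
```

```text
[[-0.41   0.758  0.508]
 [ 0.912  0.321  0.256]
 [ 0.031  0.568 -0.822]] [-0.284 -0.603  0.67   1.632 -0.552 -2.182]
[[-0.758 -0.41   0.508]
 [-0.321  0.912  0.256]
 [-0.568  0.031 -0.822]]
[[ 0. -1. -0.]
 [ 1.  0.  0.]
 [-0. -0.  1.]]
[[ 0.727 -0.623  0.288]
 [ 0.404  0.727  0.555]
 [-0.555 -0.288  0.78 ]]
[[ 0.946  0.323  0.   ]
 [-0.323  0.946 -0.   ]
 [-0.    -0.     1.   ]]
```

```bash
python3 - <<'E'
from h import *
d=np.array([.508,.256,-.822]); T=np.array([.6,.7,-.4]);T/=np.linalg.norm(T)
c=np.cross(d,T); print(c/np.linalg.norm(c)*np.degrees(np.arccos(d@T)))
E
```

```text
[ 28.85852267 -17.69338599  12.32435852]
```

Emit:
carry_out:
  targets:
    - [[5,-3,2],[-10,0,5],87.8]
    - [[10,-6,4],[-20,0,10],87.8]
    - [[15,-9,6],[-30,0,15],87.8]
    - [[20,-12,8],[-40,0,20],87.8]
    - [[25,-15,10],[-50,0,20],87.8]
    - [[29,-18,12],[-50,0,20],87.8]

```text
t: 1.88
ee_pos: [505.6, 28.8, 347.1]
orientation: [1.211, 2.133, 1.592]
ft_force: [0.1, 0.9, -1.4]
width: 87.7
```

```bash
python3 - <<'E'
from h import *
np.set_printoptions(precision=3,suppress=True)
o=rec(); print(o["t"],o["qpos"],o["qvel"],o["ee_pos"])
E
```

```text
1.8833 [-0.562  0.153  2.215  1.383  1.185 -1.981] [-0.515  0.896  0.082  0.867  1.267 -1.516] [505.555  28.821 347.133]
```

Emit:
carry_out:
  targets:
    - [[0,0,0],[0,40,5],87.8]
    - [[0,0,0],[0,80,5],87.8]
    - [[0,0,0],[0,80,5],87.8]

```text
t: 2.13
ee_pos: [504.7, 113.3, 348.7]
orientation: [1.219, 2.145, 1.59]
ft_force: [-1.0, 0.3, -0.1]
width: 87.8
```

```bash
python3 - <<'E'
from h import *
from scipy.optimize import least_squares
np.set_printoptions(precision=3,suppress=True)
o=rec(); print(o["t"],o["qpos"],o["qvel"],o["ee_pos"])
L=[json.loads(l) for l in open("log.jsonl")]
D=[(np.array([-0.019,0.423,1.63,0,1.089,-0.019]),np.array([624.984,.026,222.675]))]+[(np.array(l["qpos"]),np.array(l["ee_pos"])) for l in L]
# linear unknowns: a,e,H,b,L1,c,L2,D
M=[];B=[]
for q,p in D:
    R1=rz(q[0]);R2=R1@ry(q[1]);R3=R1@ry(q[1]+q[2]);R5=R3@rz(q[3])@ry(q[4])
    M.append(np.c_[R1[:,1],R1[:,2],R2[:,2],R3[:,0],R3[:,2],R5[:,2]]);B.append(p)
M=np.vstack(M);B=np.concatenate(B)
s=np.linalg.lstsq(M,B,rcond=None);print("e,H,L1,c,L2,D",s[0],s[3]);print((M@s[0]-B).reshape(-1,3))
M2=np.delete(M,3,1);s=np.linalg.lstsq(M2,B,rcond=None);print("e,H,L1,L2,D",s[0]);print((M2@s[0]-B).reshape(-1,3))
E
```

```text
2.1333 [-0.346  0.094  2.274  1.515  1.035 -1.95 ] [-0.062 -0.01  -0.041 -0.089  0.056 -0.005] [504.694 113.265 348.724]
e,H,L1,c,L2,D [ 11.904 312.148 563.511  77.644 484.978 309.636] [3.722 2.298 2.011 0.822 0.352 0.155]
[[-0.004  0.004 -0.009]
 [ 0.005  0.001  0.003]
 [ 0.01  -0.01   0.002]
 [-0.012  0.002  0.005]]
e,H,L1,L2,D [ 12.24  199.58  579.874 426.137 308.997]
[[ -9.404   0.519  -0.941]
 [-15.898   2.6     0.405]
 [ 14.086  -9.16    0.207]
 [ 14.731  -5.544   0.329]]
```

```bash
cat >> h.py <<'E'
LO=np.array([-3,-.9,.09,-1.31,.11,-2.54]);HI=np.array([3,2.11,2.58,4.45,2.69,2.54])
def fk(q):
    R1=rz(q[0]);R2=R1@ry(q[1]);R3=R1@ry(q[1]+q[2]);R5=R3@rz(q[3])@ry(q[4])
    p=R1@[0,11.904,312.148]+R2[:,2]*563.511+R3@[77.644,0,484.978]
    return p+309.636*R5[:,2], R5@rz(q[5]+np.pi/2), p
def toolR(d,jaw):
    z=np.array(d,float);z/=np.linalg.norm(z);y=np.array(jaw,float);y-=z*(y@z);y/=np.linalg.norm(y)
    return np.c_[np.cross(y,z),y,z]
def ik(p,R,seeds=None,n=12,tol=1):
    from scipy.optimize import least_squares
    rng=np.random.default_rng(0); best=[]
    S=list(seeds) if seeds is not None else []
    S+= [LO+(HI-LO)*rng.random(6) for _ in range(n)]
    for s in S:
        f=lambda q:(lambda a:np.r_[(a[0]-p)/100,(Ro.from_matrix(a[1]@R.T).as_rotvec())*3])(fk(q))
        r=least_squares(f,np.clip(s,LO+.01,HI-.01),bounds=(LO,HI))
        if r.cost<1e-6*tol and not any(np.abs(r.x-b).max()<.02 for b in best): best.append(r.x)
    return best
E
python3 - <<'E'
from h import *
np.set_printoptions(precision=2,suppress=True)
for z in (80,100,):
  for y in (177,60,0,-40):
    for yaw in (-15,7,30):
      for s in (1,-1):
        d=np.array([np.cos(np.radians(yaw)),np.sin(np.radians(yaw)),0]); j=s*np.array([-d[1],d[0],0])
        S=ik(np.array([512,y,z])+d*14,toolR(d,j))
        print(z,y,yaw,s,*S)
E
```

```text
80 177 -15 1 [0.81 1.16 2.19 4.22 1.67 1.75]
80 177 -15 -1 [ 0.81  1.16  2.19  4.22  1.67 -1.39]
80 177 7 1 [0.53 1.26 2.32 3.58 1.97 1.75]
80 177 7 -1 [ 0.53  1.26  2.32  3.58  1.97 -1.39]
80 177 30 1 [0.07 1.26 2.33 2.64 1.97 1.36]
80 177 30 -1 [ 0.07  1.26  2.33  2.64  1.97 -1.78]
80 60 -15 1 [0.5  1.25 2.32 3.95 1.87 1.87]
80 60 -15 -1 [ 0.5   1.25  2.32  3.95  1.87 -1.27]
80 60 7 1 [0.06 1.33 2.38 3.06 2.14 1.53]
80 60 7 -1 [ 0.06  1.33  2.38  3.06  2.14 -1.61]
80 60 30 1 [-0.37  1.24  2.31  2.2   1.82  1.25]
80 60 30 -1 [-0.37  1.24  2.31  2.2   1.82 -1.89]
80 0 -15 1 [0.28 1.29 2.35 3.74 2.   1.85]
80 0 -15 -1 [ 0.28  1.29  2.35  3.74  2.   -1.29]
80 0 7 1 [-0.22  1.33  2.38  2.75  2.1   1.36]
80 0 7 -1 [-0.22  1.33  2.38  2.75  2.1  -1.78]
80 0 30 1 [-0.56  1.21  2.27  2.03  1.72  1.28]
80 0 30 -1 [-0.56  1.21  2.27  2.03  1.72 -1.87]
80 -40 -15 1 [0.11 1.31 2.37 3.57 2.07 1.78]
80 -40 -15 -1 [ 0.11  1.31  2.37  3.57  2.07 -1.36]
80 -40 7 1 [-0.39  1.31  2.37  2.57  2.03  1.29]
80 -40 7 -1 [-0.39  1.31  2.37  2.57  2.03 -1.85]
80 -40 30 1 [-0.67  1.18  2.23  1.94  1.67  1.32]
[... 527 characters left out ...]
1.61]
100 60 30 1 [-0.37  1.19  2.33  2.21  1.81  1.27]
100 60 30 -1 [-0.37  1.19  2.33  2.21  1.81 -1.88]
100 0 -15 1 [0.28 1.24 2.38 3.74 1.98 1.83]
100 0 -15 -1 [ 0.28  1.24  2.38  3.74  1.98 -1.31]
100 0 7 1 [-0.22  1.28  2.41  2.75  2.08  1.37]
100 0 7 -1 [-0.22  1.28  2.41  2.75  2.08 -1.77]
100 0 30 1 [-0.56  1.16  2.29  2.03  1.71  1.3 ]
100 0 30 -1 [-0.56  1.16  2.29  2.03  1.71 -1.84]
100 -40 -15 1 [0.11 1.26 2.4  3.56 2.05 1.77]
100 -40 -15 -1 [ 0.11  1.26  2.4   3.56  2.05 -1.37]
100 -40 7 1 [-0.39  1.26  2.39  2.57  2.01  1.3 ]
100 -40 7 -1 [-0.39  1.26  2.39  2.57  2.01 -1.84]
100 -40 30 1 [-0.67  1.13  2.25  1.94  1.66  1.34]
100 -40 30 -1 [-0.67  1.13  2.25  1.94  1.66 -1.8 ]
```

```bash
cat >> h.py <<'E'
def newton(q,p,R):
    for _ in range(8):
        a=fk(q); e=np.r_[(p-a[0])/300,Ro.from_matrix(R@a[1].T).as_rotvec()]
        if np.abs(e).max()<1e-6: break
        J=np.zeros((6,6))
        for i in range(6):
            d=q.copy();d[i]+=1e-5;b=fk(d); J[:,i]=np.r_[(b[0]-a[0])/300,Ro.from_matrix(b[1]@a[1].T).as_rotvec()]/1e-5
        q=q+np.clip(np.linalg.solve(J.T@J+1e-6*np.eye(6),J.T@e),-.2,.2)
    return q
def sim(wps,q=None,verbose=True):
    """wps: list of (rotvec_deg,shift,nrows) groups, each relative to own start pose"""
    if q is None: q=monitor.get_obs()["qpos"].copy()
    p,R,_=fk(q)
    for rv,sh,n in wps:
        Rt=Ro.from_rotvec(np.radians(rv)).as_matrix()@R; pt=p+np.array(sh,float); vmax=np.zeros(6);qmin=q.copy();qmax=q.copy();wz=999
        for k in range(n):
            dr=Ro.from_matrix(Rt@R.T).as_rotvec();dp=pt-p
            f=min(1,np.radians(7.16)/max(1e-9,np.linalg.norm(dr)),41.7/max(1e-9,np.linalg.norm(dp)))
            for _ in range(10):
                q2=newton(q.copy(),p+f*dp,Ro.from_rotvec(f*dr).as_matrix()@R)
                v=np.abs(q2-q)*12/np.array([2.39,2.39,3.01,3.14,3.14,3.14])
                if v.max()<=.7: break
                f*=.7/v.max()*.98
            p=p+f*dp;R=Ro.from_rotvec(f*dr).as_matrix()@R; q=q2; qmin=np.minimum(q,qmin);qmax=np.maximum(q,qmax);vmax=np.maximum(v,vmax)
        if verbose:
            print("left deg %.1f mm %.1f"%(np.degrees(np.linalg.norm(Ro.from_matrix(Rt@R.T).as_rotvec())),np.linalg.norm(pt-p)),"q",q.round(2),"ok",bool((qmin>LO+.02).all() and (qmax<HI-.02).all()),"p",p.round(0),"z",R[:,2].round(2),"wrist",fk(q)[2].round(0),"v",vmax.max().round(2))
    return q
def goto(p,R,q=None):
    if q is None:
        o=monitor.get_obs(); p0,R0=o["ee_pos"],Ro.from_rotvec(o["orientation"]).as_matrix()
    else: p0,R0,_=fk(q)
    return np.degrees(Ro.from_matrix(R@R0.T).as_rotvec()), np.array(p)-p0
E
python3 - <<'E'
from h import *
np.set_printoptions(precision=2,suppress=True)
y=np.radians(7); 
for s in (1,-1):
    R=toolR([0,0,-1],[s*np.cos(y),s*np.sin(y),0]); p=[514.5,177.5,190]
    rv,sh=goto(p,R); print(rv,sh,np.linalg.norm(rv)); q=sim([(rv,sh,20)]); print(ik(np.array(p),R))
E
```

```text
[-40.94  53.01 -21.05] [   9.81   64.23 -158.72] 70.20345845058384
left deg 0.0 mm 0.0 q [ 0.31  0.35  1.84 -0.    0.96  0.19] ok True p [514. 178. 190.] z [-0. -0. -1.] wrist [514. 178. 500.] v 0.7
[array([0.31, 0.35, 1.84, 0.  , 0.96, 0.19])]
[-70.59 -54.51 133.01] [   9.81   64.23 -158.72] 160.1434482306217
left deg 16.9 mm 18.1 q [ 0.21  0.34  1.8   0.18  1.05 -2.9 ] ok False p [513. 171. 207.] z [-0.08  0.14 -0.99] wrist [539. 127. 512.] v 0.28
[]
```

Emit:
carry_out:
  targets:
    - [[-41,53,-21],[10,64,-130],87.8]
    - [[-41,53,-21],[10,64,-130],87.8]
    - [[-41,53,-21],[10,64,-130],87.8]
    - [[-41,53,-21],[10,64,-130],87.8]
    - [[-41,53,-21],[10,64,-130],87.8]
    - [[-41,53,-21],[10,64,-130],87.8]
    - [[-41,53,-21],[10,64,-130],87.8]
    - [[-41,53,-21],[10,64,-130],87.8]
    - [[-41,53,-21],[10,64,-130],87.8]
    - [[-41,53,-21],[10,64,-130],87.8]

```text
t: 2.97
ee_pos: [515.1, 175.2, 220.0]
orientation: [1.861, 2.415, 0.57]
ft_force: [-0.9, -0.2, -0.5]
width: 87.7
```

```bash
python3 - <<'E'
from h import *
np.set_printoptions(precision=2,suppress=True)
o=rec(); print(o["t"],o["qpos"],o["ee_pos"]); 
y=np.radians(7);R=toolR([0,0,-1],[np.cos(y),np.sin(y),0]); print(goto([514.5,177.5,88],R))
im=snap("wrist","w1")
E
```

```text
2.9667 [ 0.19  0.19  2.03  0.36  0.64 -0.33] [515.1  175.17 220.01]
(array([-14.34,  15.78,  -7.66]), array([  -0.6 ,    2.33, -132.01]))
```

View pics/w1.png

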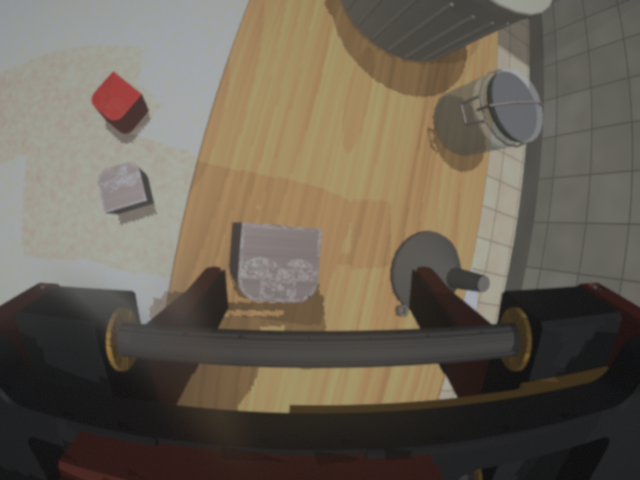

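Emit:
carry_out:
  targets:
    - [[-14,16,-8],[-1,2,-50],80]
    - [[-14,16,-8],[-1,2,-50],80]
    - [[-14,16,-8],[-1,2,-50],80]
    - [[-14,16,-8],[-1,2,-50],80]
    - [[-14,16,-8],[-1,2,-50],80]
    - [[-14,16,-8],[-1,2,-50],80]

```text
t: 3.52
ee_pos: [513.9, 178.3, 169.3]
orientation: [-2.08, -2.343, -0.012]
ft_force: [-0.4, 0.4, -0.4]
width: 80.3
```

```bash
cat >> h.py <<'E'
def fproj(P,cm=None):
    K,R,t=cm or cam("wrist"); c=np.atleast_2d(P)@R.T+t; r=np.hypot(c[:,0],c[:,1]); th=np.arctan2(r,c[:,2])
    return np.c_[K[0,2]+K[0,0]*th*c[:,0]/r,K[1,2]+K[1,1]*th*c[:,1]/r]
E
python3 - <<'E'
from h import *
np.set_printoptions(precision=2,suppress=True)
o=rec(); print(o["t"],o["qpos"],o["ee_pos"]); 
y=np.radians(7);R=toolR([0,0,-1],[np.cos(y),np.sin(y),0]); print(goto([514.5,177.5,88],R))
cm=cam("wrist"); im=snap("wrist","w2"); im=np.ascontiguousarray(im[:,:,::-1])
H=cuphull(514.5,177.5,y)
for part in (H[:14],H[14:]): cv2.polylines(im,[np.int32(fproj(part,cm)*4)],True,(0,255,0),1,shift=2)
cv2.imwrite("pics/w2o.png",im)
E
```

```text
3.5167 [0.31 0.38 1.85 0.01 0.91 0.18] [513.86 178.31 169.26]
(array([-0.64, -0.05,  0.18]), array([  0.64,  -0.81, -81.26]))
```

View pics/w2o.png

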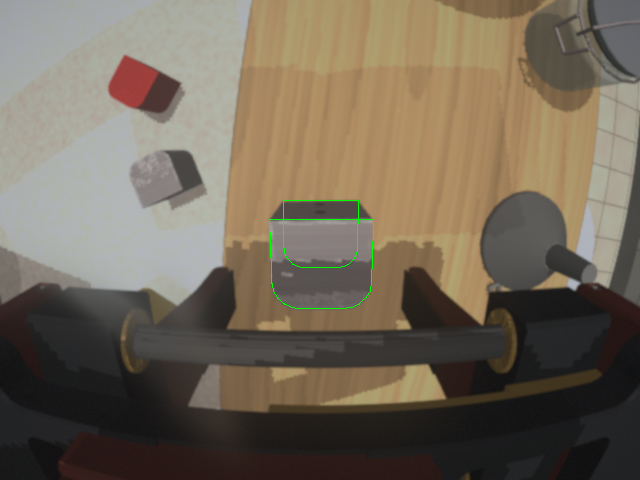

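The overlay lies on the cup's outline, from (270,201) to (373,308), and a screw hole shows on the back at (320,211). I'll descend and take it from the top.

Emit:
carry_out:
  targets:
    - [[0,0,0],[0,-1,-25],80]
    - [[0,0,0],[0,-1,-50],80]
    - [[0,0,0],[0,-1,-70],80]
    - [[0,0,0],[0,-1,-81],80]
    - [[0,0,0],[0,-1,-81],40]
    - [[0,0,0],[0,-1,-81],40]
    - [[0,0,0],[0,-1,-81],40]
    - [[0,0,0],[0,-1,-81],40]
    - [[0,0,0],[0,-1,-81],40]
    - [[0,0,0],[0,-1,-81],40]

```text
t: 4.4
ee_pos: [515.2, 177.0, 90.0]
orientation: [-2.085, -2.343, -0.013]
ft_force: [0.1, -1.6, 6.8]
width: 58.1
```

Emit:
carry_out:
  targets:
    - [[0,0,0],[0,0,0],40]
    - [[0,0,0],[0,0,0],40]
    - [[0,0,0],[0,0,0],40]
    - [[0,0,0],[0,0,0],40]

```text
t: 4.73
ee_pos: [515.2, 177.0, 90.0]
orientation: [-2.085, -2.343, -0.013]
ft_force: [-0.2, -0.2, 6.6]
width: 57.9
```

Emit:
carry_out:
  targets:
    - [[0,0,0],[0,0,8],40]
    - [[0,0,0],[0,0,16],40]
    - [[0,0,0],[0,0,25],40]
    - [[0,0,0],[0,0,25],40]
    - [[0,0,0],[0,0,25],40]

```text
t: 5.15
ee_pos: [514.8, 177.0, 114.7]
orientation: [-2.085, -2.343, -0.012]
ft_force: [0.5, 0.3, -1.4]
width: 58.1
```

```bash
python3 - <<'E'
from h import *
np.set_printoptions(precision=2,suppress=True)
o=rec(); print(o["t"],o["qpos"],o["ee_pos"],o["ft_force"],o["width"]); 
rv,sh=goto([511,-60,114],toolR([0,0,-1],[1,0,0])); print(rv,sh); sim([(rv,sh,12)])
snap("side","s1")
E
```

```text
5.15 [0.3  0.46 1.88 0.01 0.8  0.18] [514.79 176.97 114.66] [ 0.54  0.34 -1.41] 58.068599809866726
[-0.53  0.09 -6.67] [  -3.79 -236.97   -0.66]
left deg 0.0 mm 0.0 q [-0.14  0.42  1.95  0.    0.77 -0.14] ok True p [511. -60. 114.] z [-0.  0. -1.] wrist [511. -60. 424.] v 0.4
```

View pics/s1.png

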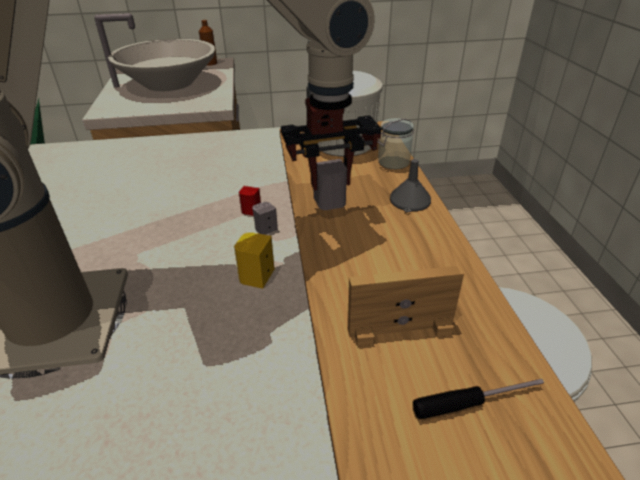

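The cup is in the gripper and off the shelf. I'll carry it to the bare shelf in front of the divider.

Emit:
carry_out:
  targets:
    - [[0,0,-1],[0,-15,0],40]
    - [[0,0,-1],[0,-40,0],40]
    - [[0,0,-2],[-1,-70,0],40]
    - [[0,0,-3],[-2,-100,0],40]
    - [[0,0,-4],[-2,-130,0],40]
    - [[0,0,-5],[-3,-160,0],40]
    - [[0,0,-6],[-3,-190,0],40]
    - [[-0.5,0,-6.7],[-4,-215,0],40]
    - [[-0.5,0,-6.7],[-4,-232,0],40]
    - [[-0.5,0,-6.7],[-4,-237,0],40]

```text
t: 6.03
ee_pos: [509.9, -62.4, 113.4]
orientation: [-2.224, -2.218, 0.001]
ft_force: [0.5, -0.2, -1.5]
width: 58.1
```

Emit:
carry_out:
  targets:
    - [[0,0,0],[0,0,-8],40]
    - [[0,0,0],[0,0,-15],40]
    - [[0,0,0],[0,0,-20],40]
    - [[0,0,0],[0,0,-23],40]
    - [[0,0,0],[0,0,-24],40]
    - [[0,0,0],[0,0,-25],40]
    - [[0,0,0],[0,0,-25],40]

```text
t: 6.62
ee_pos: [509.4, -59.5, 89.8]
orientation: [-2.218, -2.222, 0.003]
ft_force: [-8.9, -1.7, 21.2]
width: 58.2
```

Emit:
carry_out:
  targets:
    - [[0,0,0],[0,0,1],82]
    - [[0,0,0],[0,0,1],82]
    - [[0,0,0],[0,0,1],82]
    - [[0,0,0],[0,0,1],82]
    - [[0,0,0],[0,0,30],82]
    - [[0,0,0],[0,0,70],87.8]
    - [[0,0,0],[0,0,110],87.8]
    - [[0,0,0],[0,0,140],87.8]
    - [[0,0,0],[0,0,160],87.8]
    - [[0,0,0],[0,0,160],87.8]

```text
t: 7.45
ee_pos: [512.9, -60.4, 253.1]
orientation: [2.217, 2.217, 0.008]
ft_force: [0.4, 0.1, 0.6]
width: 87.8
```

```bash
python3 - <<'E'
from h import *
np.set_printoptions(precision=2,suppress=True)
o=rec(); print(o["t"],o["qpos"],o["ee_pos"],o["ft_force"],o["width"]); 
C={n:cam(n) for n in ["scene","side"]}
from scipy.optimize import minimize
ms={}
for n in C:
    snap(n,n+"2"); 
    for r in regions_of("cup_mid",n):
        m=r["mask"];ys,xs=np.nonzero(m)
        if np.hypot(*(np.array([xs.mean(),ys.mean()])-proj(n,[510,-60,90])))<20: ms[n]=m;print(n,m.sum(),r["confidence"])
for a in (-5,5):
    x0=np.array([510,-60,np.radians(a)*50])
    f=lambda p:sum(np.abs(sil(C[n],cuphull(p[0],p[1],p[2]/50))-ms[n]).sum() for n in ms)
    r=minimize(f,x0,method="Nelder-Mead",options=dict(initial_simplex=x0+np.array([[0,0,0],[6,0,0],[0,6,0],[0,0,8]]),maxiter=150)); print(r.fun,r.x,np.degrees(r.x[2]/50))
snap("wrist","w3")
# transition plan: target tool +x, jaw +-y, TCP (522,-60,230)
for s in (1,-1):
  for yaw in (0,):
    R=toolR([1,0,0],[0,s,0]); print(s,ik(np.array([521.,-60,240]),R), ik(np.array([521.,-60,94]),R))
E
```

```text
7.45 [-0.14  0.22  1.84  0.    1.07 -0.14] [512.91 -60.36 253.14] [0.42 0.08 0.62] 87.79288866624637
scene 1692 0.65
side 1805 0.89
591.75 [508.75 -58.85   0.13] 0.15146898414550136
591.625 [509.01 -58.83   0.27] 0.3051319916076673
1 [array([-0.33,  0.84,  2.56,  2.8 ,  1.82,  1.48])] [array([-0.33,  1.3 ,  2.4 ,  2.76,  2.1 ,  1.37])]
-1 [array([-0.33,  0.84,  2.56,  2.8 ,  1.82, -1.66])] [array([-0.33,  1.3 ,  2.4 ,  2.76,  2.1 , -1.77])]
```

View pics/w3.png

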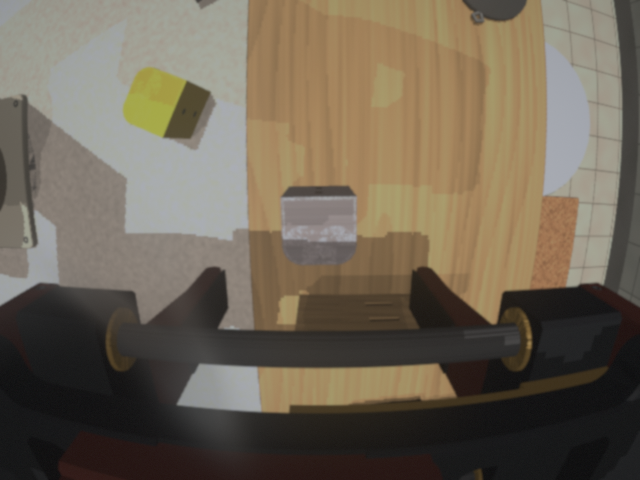

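```bash
python3 - <<'E'
from h import *
np.set_printoptions(precision=1,suppress=True)
q0=monitor.get_obs()["qpos"].copy()
qT=ik(np.array([520.,-59,215]),toolR([1,0,0],[0,-1,0]))[0]; print(qT)
N=5; q=q0
for k in range(1,N+1):
    R=fk(q0+(qT-q0)*k/N)[1] if k<N else toolR([1,0,0],[0,-1,0]); p=np.array([513+7*k/N,-60+k/N,253-38*k/N])
    rv,sh=goto(p,R,q); rv=rv.round();sh=sh.round(); print(rv,sh); q=sim([(rv,sh,10)],q)
E
```

```text
[-0.3  0.9  2.5  2.8  1.9 -1.7]
[34. 15. -2.] [ 5.  0. -2.]
left deg 0.0 mm 0.0 q [-0.4  0.5  1.6  0.4  1.5 -0.5] ok True p [514. -60. 245.] z [-0.2  0.6 -0.8] wrist [ 588. -233.  491.] v 0.43
[ 32.   3. -13.] [ 1.  0. -7.]
left deg 0.0 mm 0.0 q [-0.6  0.7  1.7  0.8  1.7 -0.7] ok True p [515. -60. 238.] z [-0.1  0.9 -0.4] wrist [ 545. -348.  349.] v 0.33
[ 22.  -5. -26.] [ 2.  1. -8.]
left deg 0.0 mm 0.0 q [-0.7  0.8  1.9  1.2  1.7 -0.9] ok True p [517. -59. 230.] z [0.4 0.9 0. ] wrist [ 407. -348.  223.] v 0.34
[  3.  -6. -34.] [ 1. -0. -7.]
left deg 0.0 mm 0.0 q [-0.8  0.9  2.3  1.8  1.7 -1.3] ok True p [518. -59. 223.] z [0.8 0.6 0.1] wrist [ 268. -236.  184.] v 0.45
[-16.   3. -36.] [ 2.  0. -8.]
left deg 0.0 mm 0.0 q [-0.3  0.9  2.5  2.8  1.9 -1.7] ok True p [520. -59. 215.] z [ 1. -0. -0.] wrist [211. -58. 217.] v 0.68
```

```bash
python3 - <<'E'
from h import *
np.set_printoptions(precision=1,suppress=True)
q0=monitor.get_obs()["qpos"].copy()
RT=toolR([1,0,0],[0,-1,0])
qT=ik(np.array([520.,-59,215]),RT)[0]
for q5s in ([.7,.6,.8,1.3],[.9,1.,1.2,1.6]):
    print(q5s);q=q0; N=5
    for k in range(1,N+1):
        qq=q0+(qT-q0)*k/N
        if k<N: qq[4]=q5s[k-1]
        R=fk(qq)[1] if k<N else RT; p=np.array([513+7*k/N,-60+[20,30,30,10,1][k-1],[280,300,290,250,215][k-1]])
        rv,sh=goto(p,R,q); rv=rv.round();sh=sh.round(); print(rv,sh,np.linalg.norm(rv).round()); q=sim([(rv,sh,10)],q)
E
```

```text
[0.7, 0.6, 0.8, 1.3]
[ 19. -11.  -8.] [ 5. 20. 33.] 23.0
left deg 0.0 mm 0.0 q [-0.3  0.1  1.9  0.4  1.  -0.4] ok True p [514. -40. 280.] z [ 0.2  0.3 -0.9] wrist [ 450. -136.  567.] v 0.53
[ 14.   2. -15.] [ 1. 10. 20.] 21.0
left deg 0.0 mm 0.0 q [-0.4  0.1  1.9  0.7  1.1 -0.3] ok True p [515. -30. 300.] z [ 0.3  0.5 -0.8] wrist [ 429. -174.  560.] v 0.29
[ 19.   2. -15.] [  2.   0. -10.] 24.0
left deg 0.0 mm 0.0 q [-0.5  0.2  2.   1.   1.1 -0.3] ok True p [517. -30. 290.] z [ 0.4  0.6 -0.7] wrist [ 395. -225.  497.] v 0.35
[ 19. -16. -22.] [  1. -20. -40.] 33.0
left deg 0.0 mm 0.0 q [-0.7  0.5  2.3  1.7  1.2 -0.9] ok True p [518. -50. 250.] z [ 0.8  0.6 -0.3] wrist [ 280. -225.  342.] v 0.59
[ -8. -21. -34.] [  2.  -9. -35.] 41.0
left deg 0.0 mm 0.0 q [-0.3  0.9  2.5  2.8  1.9 -1.7] ok True p [520. -59. 215.] z [ 1. -0.  0.] wrist [211. -57. 215.] v 0.69
[0.9, 1.0, 1.2, 1.6]
[25. -1. -6.] [ 5. 20. 33.] 26.0
left deg 0.0 mm 0.0 q [-0.3  0.2  1.8  0.5  1.2 -0.4] ok True p [514. -40. 280.] z [ 0.   0.4 -0.9] wrist [ 503. -171.  560.] v 0.51
[ 25.   4. -11.] [ 1. 10. 20.] 28.0
left deg 0.0 mm 0.0 q [-0.5  0.4  1.8  0.8  1.4 -0.5] ok True p [515. -30. 300.] z [ 0.1  0.8 -0.7] wrist [ 486. -264.  501.] v 0.36
[ 21.  -3. -20.] [  2.   0. -10.] 29.0
left deg 0.0 mm 0.0 q [-0.7  0.5  2.   1.2  1.4 -0.6] ok True p [517. -30. 290.] z [ 0.4  0.8 -0.3] wrist [ 391. -293.  394.] v 0.38
[ 14. -14. -29.] [  1. -20. -40.] 35.0
left deg 0.0 mm 0.0 q [-0.7  0.7  2.3  1.8  1.5 -1.2] ok True p [518. -50. 250.] z [ 0.8  0.6 -0. ] wrist [ 264. -227.  250.] v 0.49
[-14.  -4. -35.] [  2.  -9. -35.] 38.0
left deg 0.0 mm 0.0 q [-0.3  0.9  2.5  2.8  1.9 -1.7] ok True p [520. -59. 215.] z [ 1. -0. -0.] wrist [211. -56. 217.] v 0.69
```

Emit:
carry_out:
  targets:
    - [[19,-11,-8],[5,20,33],87.8]
    - [[19,-11,-8],[5,20,33],87.8]
    - [[19,-11,-8],[5,20,33],87.8]
    - [[19,-11,-8],[5,20,33],87.8]
    - [[19,-11,-8],[5,20,33],87.8]

```text
t: 8.12
ee_pos: [513.5, -41.1, 279.6]
orientation: [-2.261, -1.953, -0.558]
ft_force: [-0.3, -0.1, -0.4]
width: 87.4
```

Emit:
carry_out:
  targets:
    - [[14,2,-15],[1,10,20],87.8]
    - [[14,2,-15],[1,10,20],87.8]
    - [[14,2,-15],[1,10,20],87.8]
    - [[14,2,-15],[1,10,20],87.8]

```text
t: 8.45
ee_pos: [515.3, -30.4, 299.9]
orientation: [-2.362, -1.487, -0.732]
ft_force: [-0.7, -0.1, -1.1]
width: 87.8
```

Emit:
carry_out:
  targets:
    - [[19,2,-15],[2,0,-10],87.8]
    - [[19,2,-15],[2,0,-10],87.8]
    - [[19,2,-15],[2,0,-10],87.8]
    - [[19,2,-15],[2,0,-10],87.8]

```text
t: 8.78
ee_pos: [517.4, -29.8, 289.8]
orientation: [-2.315, -0.964, -0.912]
ft_force: [-0.6, 0.1, -1.5]
width: 88.0
```

Emit:
carry_out:
  targets:
    - [[19,-16,-22],[1,-20,-40],87.8]
    - [[19,-16,-22],[1,-20,-40],87.8]
    - [[19,-16,-22],[1,-20,-40],87.8]
    - [[19,-16,-22],[1,-20,-40],87.8]
    - [[19,-16,-22],[1,-20,-40],87.8]
    - [[19,-16,-22],[1,-20,-40],87.8]

```text
t: 9.28
ee_pos: [517.0, -47.7, 248.7]
orientation: [-2.153, -0.42, -1.456]
ft_force: [-0.5, 0.9, -0.7]
width: 87.7
```

```bash
python3 - <<'E'
from h import *
np.set_printoptions(precision=1,suppress=True)
o=rec();print(o["t"],o["qpos"],o["ee_pos"],o["ft_force"])
for z in (215,180):
    rv,sh=goto([520,-59,z],toolR([1,0,0],[0,-1,0])); print(rv,sh); sim([(rv,sh,10)])
E
```

```text
9.2833 [-0.7  0.4  2.3  1.7  1.2 -0.9] [517.  -47.7 248.7] [-0.5  0.9 -0.7]
[ -8.1 -21.2 -33.6] [  3.  -11.3 -33.7]
left deg 0.0 mm 0.0 q [-0.3  0.9  2.5  2.8  1.9 -1.7] ok True p [520. -59. 215.] z [1. 0. 0.] wrist [210. -59. 215.] v 0.69
[ -8.1 -21.2 -33.6] [  3.  -11.3 -68.7]
left deg 0.0 mm 0.0 q [-0.3  1.1  2.5  2.8  2.  -1.7] ok True p [520. -59. 180.] z [1. 0. 0.] wrist [210. -59. 180.] v 0.69
```

Emit:
carry_out:
  targets:
    - [[-8,-21,-34],[5,-11,-55],87.8]
    - [[-8,-21,-34],[5,-11,-55],87.8]
    - [[-8,-21,-34],[5,-11,-55],87.8]
    - [[-8,-21,-34],[5,-11,-55],87.8]
    - [[-8,-21,-34],[5,-11,-55],87.8]
    - [[-8,-21,-34],[5,-11,-55],87.8]
    - [[-8,-21,-34],[5,-11,-55],87.8]
    - [[-8,-21,-34],[5,-11,-55],87.8]
    - [[-8,-21,-34],[5,-11,-55],87.8]
    - [[-8,-21,-34],[5,-11,-55],87.8]

```text
t: 10.12
ee_pos: [525.4, -60.0, 197.1]
orientation: [2.216, -0.003, 2.22]
ft_force: [-0.1, 0.1, -0.1]
width: 87.8
```

```bash
python3 - <<'E'
from h import *
np.set_printoptions(precision=1,suppress=True)
o=rec();print(o["t"],o["qpos"],o["ee_pos"],o["ft_force"])
rv,sh=goto([522,-59,94],toolR([1,0,0],[0,-1,0])); print(rv,sh); sim([(rv,sh,10)])
snap("side","s3")
E
```

```text
10.1167 [-0.3  1.   2.5  2.8  1.9 -1.7] [525.4 -60.  197.1] [-0.1  0.1 -0.1]
[0.1 0.1 0.3] [  -3.4    1.  -103.1]
left deg 0.0 mm 0.0 q [-0.3  1.3  2.4  2.8  2.1 -1.8] ok True p [522. -59.  94.] z [1. 0. 0.] wrist [213. -59.  94.] v 0.68
```

View pics/s3.png

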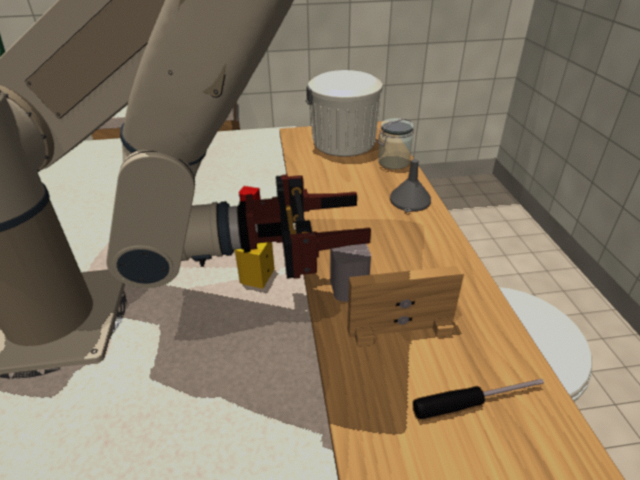

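Emit:
carry_out:
  targets:
    - [[0,0,0],[-1,1,-20],87.8]
    - [[0,0,0],[-3,1,-40],87.8]
    - [[0,0,0],[-3,1,-60],87.8]
    - [[0,0,0],[-3,1,-60],87.8]
    - [[0,0,0],[-3,1,-60],87.8]

```text
t: 10.58
ee_pos: [521.6, -61.4, 137.0]
orientation: [2.213, -0.009, 2.216]
ft_force: [-0.1, -0.1, -0.4]
width: 88.0
```

```bash
python3 - <<'E'
from h import *
np.set_printoptions(precision=1,suppress=True)
o=rec();print(o["t"],o["qpos"],o["ee_pos"],o["ft_force"])
snap("side","s4");snap("scene","c4");
a=cv2.imread("pics/s4.png")[150:330,90:400];b=cv2.imread("pics/c4.png")[120:330,140:440]
cv2.imwrite("pics/s4c.png",cv2.vconcat([cv2.resize(a,(520,300)),cv2.resize(b,(520,300))]))
E
```

```text
10.5833 [-0.3  1.2  2.5  2.8  2.1 -1.7] [521.6 -61.4 137. ] [-0.1 -0.1 -0.4]
```

View pics/s4c.png

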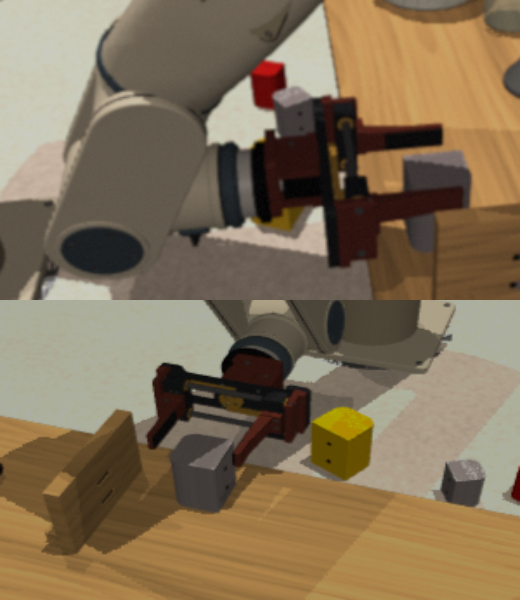

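Emit:
carry_out:
  targets:
    - [[0,0,0],[0,1,-15],87.8]
    - [[0,0,0],[0,2,-30],87.8]
    - [[0,0,0],[0,2,-40],87.8]
    - [[0,0,0],[0,2,-43],87.8]
    - [[0,0,0],[0,2,-43],87.8]

```text
t: 11.1
ee_pos: [521.4, -58.3, 94.0]
orientation: [2.214, -0.007, 2.216]
ft_force: [0.8, -0.0, 0.6]
width: 87.7
```

Emit:
carry_out:
  targets:
    - [[0,0,0],[0,0,0],40]
    - [[0,0,0],[0,0,0],40]
    - [[0,0,0],[0,0,0],40]
    - [[0,0,0],[0,0,0],40]
    - [[0,0,0],[0,0,0],40]
    - [[0,0,0],[0,0,0],40]
    - [[0,0,0],[0,0,0],40]
    - [[0,0,0],[0,0,0],40]

```text
t: 11.77
ee_pos: [521.3, -58.2, 94.0]
orientation: [2.213, -0.007, 2.216]
ft_force: [-0.9, -0.1, 2.2]
width: 53.9
```

```bash
python3 - <<'E'
from h import *
np.set_printoptions(precision=2,suppress=True)
o=rec();print(o["t"],o["qpos"],o["ee_pos"],o["ft_force"],o["width"]); print(Ro.from_rotvec(o["orientation"]).as_matrix())
E
```

```text
11.7667 [-0.31  1.3   2.4   2.79  2.11 -1.76] [521.28 -58.21  94.03] [-0.9  -0.07  2.23] 53.901763782945
[[-0.   -0.01  1.  ]
 [ 0.   -1.   -0.01]
 [ 1.    0.    0.  ]]
```

Emit:
carry_out:
  targets:
    - [[0,0,0],[0,0,6],40]
    - [[0,0,0],[0,0,15],40]
    - [[0,0,0],[0,0,30],40]
    - [[0,0,0],[0,0,50],40]
    - [[0,0,0],[0,0,70],40]
    - [[0,0,0],[0,0,88],40]
    - [[0,0,0],[0,0,95],40]
    - [[0,0,0],[0,0,95],40]
    - [[0,0,0],[0,0,95],40]

```text
t: 12.52
ee_pos: [521.4, -58.3, 189.2]
orientation: [2.213, -0.006, 2.216]
ft_force: [0.1, 0.3, -1.5]
width: 54.0
```

Emit:
carry_out:
  targets:
    - [[4,0,0],[0,0,0],40]
    - [[9,0,0],[0,0,0],40]
    - [[15,0,0],[0,0,0],40]
    - [[21,0,0],[0,0,0],40]
    - [[27,0,0],[0,0,0],40]
    - [[33,0,0],[0,0,0],40]
    - [[39,0,0],[0,0,0],40]
    - [[45,0,0],[0,0,0],40]
    - [[51,0,0],[0,0,0],40]
    - [[57,0,0],[0,0,0],40]

```text
t: 13.35
ee_pos: [521.4, -58.3, 187.2]
orientation: [-1.626, 0.891, -1.616]
ft_force: [0.3, -0.9, -1.4]
width: 54.3
```

```bash
python3 - <<'E'
from h import *
np.set_printoptions(precision=2,suppress=True)
o=rec();print(o["t"],o["qpos"],o["ee_pos"],o["ft_force"],o["width"]); print(Ro.from_rotvec(o["orientation"]).as_matrix())
snap("side","s5")
E
```

```text
13.35 [-0.31  1.02  2.52  2.81  1.94 -0.7 ] [521.4  -58.25 187.22] [ 0.32 -0.93 -1.38] 54.26795123793167
[[ 0.   -0.01  1.  ]
 [-0.84 -0.54 -0.01]
 [ 0.54 -0.84 -0.01]]
```

View pics/s5.png

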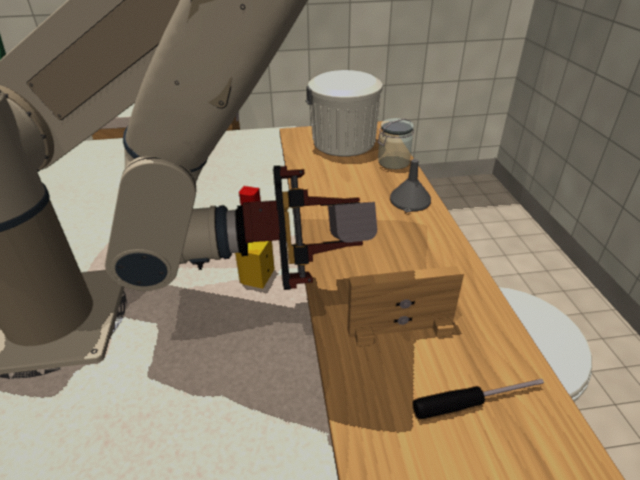

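The cup is held and partway through the roll. I'll keep turning.

Emit:
carry_out:
  targets:
    - [[6,0,0],[0,0,0],40]
    - [[12,0,0],[0,0,0],40]
    - [[18,0,0],[0,0,0],40]
    - [[24,0,0],[0,0,0],40]
    - [[30,0,0],[0,0,0],40]
    - [[36,0,0],[0,0,0],40]
    - [[42,0,0],[0,0,0],40]
    - [[48,0,0],[0,0,0],40]
    - [[54,0,0],[0,0,0],40]
    - [[60,0,0],[0,0,0],40]

```text
t: 14.23
ee_pos: [521.3, -58.2, 187.5]
orientation: [-0.864, 1.403, -0.85]
ft_force: [-0.0, 0.3, -1.5]
width: 54.3
```

Emit:
carry_out:
  targets:
    - [[6,0,0],[0,0,0],40]
    - [[12,0,0],[0,0,0],40]
    - [[18,0,0],[0,0,0],40]
    - [[24,0,0],[0,0,0],40]
    - [[30,0,0],[0,0,0],40]
    - [[36,0,0],[0,0,0],40]
    - [[42,0,0],[0,0,0],40]
    - [[48,0,0],[0,0,0],40]
    - [[54,0,0],[0,0,0],40]
    - [[59,0,0],[0,0,0],40]

```text
t: 15.07
ee_pos: [521.4, -58.3, 187.5]
orientation: [-0.063, 1.572, -0.048]
ft_force: [-0.1, 0.4, -0.8]
width: 54.2
```

```bash
python3 - <<'E'
from h import *
np.set_printoptions(precision=2,suppress=True)
o=rec();print(o["t"],o["qpos"],o["ee_pos"],o["ft_force"],o["width"]); print(Ro.from_rotvec(o["orientation"]).as_matrix())
rv,sh=goto([521,-58,100],toolR([1,0,0],[0,1,0])); print(rv,sh); sim([(rv,sh,10)])
snap("side","s6");snap("scene","c6");
a=cv2.imread("pics/s6.png")[150:330,90:400];b=cv2.imread("pics/c6.png")[120:330,140:440]
cv2.imwrite("pics/s6c.png",cv2.vconcat([cv2.resize(a,(520,300)),cv2.resize(b,(520,300))]))
E
```

```text
15.0667 [-0.34  1.03  2.52  2.77  1.95  1.36] [521.35 -58.28 187.49] [-0.11  0.38 -0.82] 54.247021143160204
[[-0.   -0.01  1.  ]
 [-0.07  1.    0.01]
 [-1.   -0.07 -0.  ]]
[ 4.04 -0.13 -0.57] [ -0.35   0.28 -87.49]
left deg 0.0 mm 0.0 q [-0.32  1.28  2.41  2.77  2.09  1.38] ok True p [521. -58. 100.] z [ 1.  0. -0.] wrist [212. -58. 100.] v 0.67
```

View pics/s6c.png

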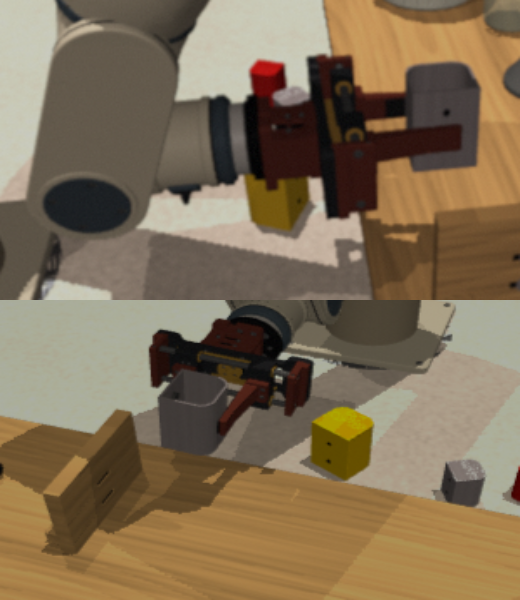

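Emit:
carry_out:
  targets:
    - [[2,0,0],[0,0,-15],40]
    - [[4,0,0],[0,0,-35],40]
    - [[4,0,0],[0,0,-55],40]
    - [[4,0,0],[0,0,-75],40]
    - [[4,0,0],[0,0,-87],40]
    - [[4,0,0],[0,0,-90],40]
    - [[4,0,0],[0,0,-90],40]
    - [[4,0,0],[0,0,-90],40]

```text
t: 15.83
ee_pos: [521.1, -58.2, 98.7]
orientation: [-0.012, 1.572, 0.004]
ft_force: [-0.6, -0.4, -0.8]
width: 54.0
```

Emit:
carry_out:
  targets:
    - [[0,0,0],[0,0,-4],40]
    - [[0,0,0],[0,0,-7],40]
    - [[0,0,0],[0,0,-9],40]
    - [[0,0,0],[0,0,-10],40]
    - [[0,0,0],[0,0,-10],40]

```text
t: 16.25
ee_pos: [521.4, -58.3, 88.8]
orientation: [-0.011, 1.571, 0.005]
ft_force: [0.1, -0.8, -2.3]
width: 54.3
```

```bash
python3 - <<'E'
from h import *
np.set_printoptions(precision=2,suppress=True)
o=rec();print(o["t"],o["qpos"],o["ee_pos"],o["ft_force"],o["width"]); print(Ro.from_rotvec(o["orientation"]).as_matrix())
E
```

```text
16.25 [-0.34  1.31  2.39  2.74  2.1   1.36] [521.37 -58.27  88.81] [ 0.13 -0.82 -2.26] 54.30665217442312
[[-0.   -0.01  1.  ]
 [-0.    1.    0.01]
 [-1.   -0.   -0.  ]]
```

Emit:
carry_out:
  targets:
    - [[0,0,0],[0,0,-1],40]
    - [[0,0,0],[0,0,-2],40]
    - [[0,0,0],[0,0,-2.5],40]
    - [[0,0,0],[0,0,-2.5],40]

```text
t: 16.58
ee_pos: [521.3, -58.2, 86.1]
orientation: [-0.011, 1.571, 0.005]
ft_force: [0.2, -0.1, -1.8]
width: 54.1
```

Emit:
carry_out:
  targets:
    - [[0,0,0],[0,0,-0.5],40]
    - [[0,0,0],[0,0,-1],40]
    - [[0,0,0],[0,0,-1],40]

```text
t: 16.83
ee_pos: [521.2, -58.2, 86.1]
orientation: [-0.01, 1.569, 0.005]
ft_force: [-2.7, 0.2, 4.9]
width: 54.0
```

Emit:
carry_out:
  targets:
    - [[0,0,0],[0,0,0],87.8]
    - [[0,0,0],[0,0,0],87.8]
    - [[0,0,0],[0,0,0],87.8]
    - [[0,0,0],[0,0,0],87.8]
    - [[0,0,0],[0,0,5],87.8]
    - [[0,0,0],[0,0,20],87.8]
    - [[0,0,0],[0,0,45],87.8]
    - [[0,0,0],[0,0,75],87.8]
    - [[0,0,0],[0,0,105],87.8]
    - [[0,0,0],[0,0,120],87.8]

```text
t: 17.67
ee_pos: [520.4, -57.9, 207.8]
orientation: [-0.011, 1.571, 0.005]
ft_force: [-0.6, -0.4, -1.1]
width: 87.8
```

```bash
python3 - <<'E'
from h import *
np.set_printoptions(precision=1,suppress=True)
o=rec();print(o["t"],o["qpos"],o["ee_pos"],o["ft_force"],o["width"])
C={n:cam(n) for n in ["scene","side"]}
from scipy.optimize import minimize
ms={}
for n in C:
    snap(n,n+"7"); 
    for r in regions_of("cup_mid",n):
        m=r["mask"];ys,xs=np.nonzero(m)
        if np.hypot(*(np.array([xs.mean(),ys.mean()])-proj(n,[509,-59,90])))<20: ms[n]=m;print(n,m.sum(),r["confidence"])
f=lambda p:sum(np.abs(sil(C[n],cuphull(p[0],p[1],p[2]/50,up=True))-ms[n]).sum() for n in ms)
x0=np.array([510,-60,3.]);r=minimize(f,x0,method="Nelder-Mead",options=dict(initial_simplex=x0+np.array([[0,0,0],[6,0,0],[0,6,0],[0,0,8]]),maxiter=150)); print(r.fun,r.x,np.degrees(r.x[2]/50))
# reverse transition
q=o["qpos"].copy(); Rd=toolR([0,0,-1],[1,0,0]); qT=ik(np.array([512.,-59,250]),Rd)[0]
print(qT)
q5s=[1.3,.8,.6,.7]; N=5;q0=q.copy()
for k in range(1,6):
    qq=q0+(qT-q0)*k/5
    if k<N: qq[4]=q5s[k-1]
    R=fk(qq)[1] if k<N else Rd; p=np.array([520-8*k/5,[-49,-35,-30,-40,-59][k-1],[250,290,300,280,230][k-1]])
    rv,sh=goto(p,R,q); rv=rv.round();sh=sh.round(); print(rv,sh,np.linalg.norm(rv).round()); q=sim([(rv,sh,10)],q)
E
```

```text
17.6667 [-0.3  1.   2.5  2.8  1.9  1.4] [520.4 -57.9 207.8] [-0.6 -0.4 -1.1] 87.84490236559384
scene 1766 0.56
side 1763 0.74
682.125 [508.1 -58.8  -1.2] -1.370408593623153
[-0.1  0.2  1.8  0.   1.1 -0.1]
[-27.  10.  39.] [-2.  9. 42.] 48.0
left deg 0.0 mm 0.0 q [-0.7  0.4  2.3  1.6  1.2  1.6] ok True p [519. -49. 250.] z [ 0.8  0.6 -0.3] wrist [ 283. -226.  345.] v 0.69
[-40.  -9.  40.] [-2. 14. 40.] 57.0
left deg 0.0 mm 0.0 q [-0.6  0.2  2.   0.9  1.1  1.6] ok True p [517. -35. 290.] z [ 0.4  0.6 -0.7] wrist [ 397. -231.  497.] v 0.37
[-31. -23.  42.] [-1.  5. 10.] 57.0
left deg 0.0 mm 0.0 q [-0.4  0.1  1.9  0.7  1.1  0.9] ok True p [516. -30. 300.] z [ 0.3  0.5 -0.8] wrist [ 428. -171.  561.] v 0.3
[-22. -15.  46.] [ -2. -10. -20.] 53.0
left deg 0.0 mm 0.0 q [-0.3  0.1  1.9  0.4  1.   0.2] ok True p [514. -40. 280.] z [ 0.2  0.3 -0.9] wrist [ 449. -132.  568.] v 0.36
[-21.   5.  44.] [ -2. -19. -50.] 49.0
left deg 0.0 mm 0.0 q [-0.1  0.3  1.9  0.   1.  -0.1] ok True p [512. -59. 230.] z [-0.  0. -1.] wrist [513. -60. 539.] v 0.24
```

View pics/side7.png

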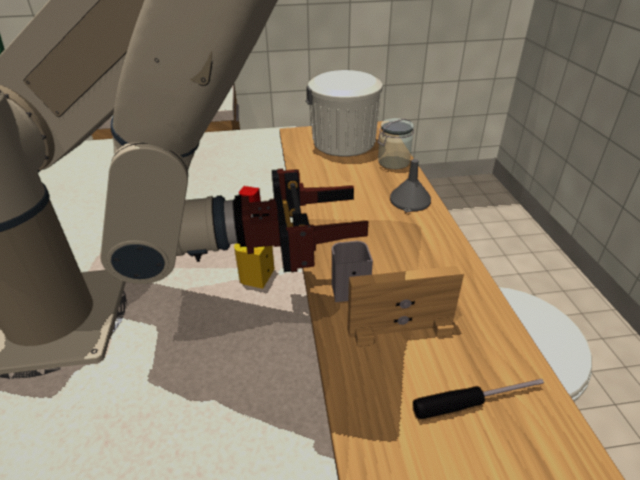

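The cup stands mouth-up with its back towards the divider. I'll bring the tool back to pointing down for the last grasp.

Emit:
carry_out:
  targets:
    - [[-27,10,39],[-2,9,42],87.8]
    - [[-27,10,39],[-2,9,42],87.8]
    - [[-27,10,39],[-2,9,42],87.8]
    - [[-27,10,39],[-2,9,42],87.8]
    - [[-27,10,39],[-2,9,42],87.8]
    - [[-27,10,39],[-2,9,42],87.8]
    - [[-27,10,39],[-2,9,42],87.8]
    - [[-27,10,39],[-2,9,42],87.8]
    - [[-27,10,39],[-2,9,42],87.8]
    - [[-27,10,39],[-2,9,42],87.8]

```text
t: 18.7
ee_pos: [518.9, -48.5, 246.4]
orientation: [-0.928, 1.644, 0.176]
ft_force: [-0.3, -0.2, -0.8]
width: 87.9
```

Emit:
carry_out:
  targets:
    - [[-40,-9,40],[-2,14,40],87.8]
    - [[-40,-9,40],[-2,14,40],87.8]
    - [[-40,-9,40],[-2,14,40],87.8]
    - [[-40,-9,40],[-2,14,40],87.8]
    - [[-40,-9,40],[-2,14,40],87.8]
    - [[-40,-9,40],[-2,14,40],87.8]
    - [[-40,-9,40],[-2,14,40],87.8]
    - [[-40,-9,40],[-2,14,40],87.8]
    - [[-40,-9,40],[-2,14,40],87.8]

```text
t: 19.45
ee_pos: [517.6, -33.3, 286.9]
orientation: [-1.987, 1.167, -0.011]
ft_force: [0.2, 0.0, -0.5]
width: 87.9
```

Emit:
carry_out:
  targets:
    - [[-31,-23,42],[-1,5,10],87.8]
    - [[-31,-23,42],[-1,5,10],87.8]
    - [[-31,-23,42],[-1,5,10],87.8]
    - [[-31,-23,42],[-1,5,10],87.8]
    - [[-31,-23,42],[-1,5,10],87.8]
    - [[-31,-23,42],[-1,5,10],87.8]
    - [[-31,-23,42],[-1,5,10],87.8]
    - [[-31,-23,42],[-1,5,10],87.8]
    - [[-31,-23,42],[-1,5,10],87.8]

```text
t: 20.2
ee_pos: [514.6, -27.9, 295.3]
orientation: [-2.616, 0.14, -0.361]
ft_force: [-0.1, -0.0, -0.6]
width: 87.8
```

Emit:
carry_out:
  targets:
    - [[-22,-15,46],[-2,-10,-20],87.8]
    - [[-22,-15,46],[-2,-10,-20],87.8]
    - [[-22,-15,46],[-2,-10,-20],87.8]
    - [[-22,-15,46],[-2,-10,-20],87.8]
    - [[-22,-15,46],[-2,-10,-20],87.8]
    - [[-22,-15,46],[-2,-10,-20],87.8]
    - [[-22,-15,46],[-2,-10,-20],87.8]
    - [[-22,-15,46],[-2,-10,-20],87.8]
    - [[-22,-15,46],[-2,-10,-20],87.8]

```text
t: 20.95
ee_pos: [512.6, -38.6, 275.2]
orientation: [-2.677, -1.118, -0.457]
ft_force: [0.5, -0.3, -0.2]
width: 88.0
```

```bash
python3 - <<'E'
from h import *
np.set_printoptions(precision=1,suppress=True)
o=rec();print(o["t"],o["qpos"],o["ee_pos"],o["ft_force"])
rv,sh=goto([508.5,-58.5,200],toolR([0,0,-1],[1,0,0])); print(rv,sh); sim([(rv,sh,10)])
E
```

```text
20.95 [-0.3  0.2  1.9  0.4  1.   0.2] [512.6 -38.6 275.2] [ 0.5 -0.3 -0.2]
[-21.5   4.4  44.1] [ -4.1 -19.9 -75.2]
left deg 0.0 mm 0.0 q [-0.1  0.3  1.9  0.   1.  -0.1] ok True p [509. -59. 200.] z [-0. -0. -1.] wrist [509. -59. 510.] v 0.25
```

```bash
python3 - <<'E'
from h import *
np.set_printoptions(precision=1,suppress=True)
t=np.radians(12);d=np.array([0,-np.sin(t),-np.cos(t)])
R=toolR(d,[1,0,0])
rv,sh=goto(np.array([508.5,-58.5,210])+19*d,R); print(rv,sh); q=sim([(rv,sh,10)]); sim([([0,0,0],[0,0,-116],8),([0,0,0],[59,-57,5],8)],q)
E
```

```text
[-32.9   9.1  43.8] [ -4.1 -23.8 -83.8]
left deg 0.0 mm 0.0 q [-0.   0.3  1.9 -0.3  0.9  0.1] ok True p [509. -62. 191.] z [-0.  -0.2 -1. ] wrist [509.   2. 494.] v 0.36
left deg 0.0 mm 0.0 q [-0.   0.5  2.  -0.3  0.7  0.2] ok True p [509. -62.  75.] z [ 0.  -0.2 -1. ] wrist [509.   2. 378.] v 0.35
left deg 0.0 mm 0.0 q [-0.1  0.6  1.8 -0.3  0.8  0.1] ok True p [ 568. -119.   80.] z [ 0.  -0.2 -1. ] wrist [568. -55. 383.] v 0.28
```

Emit:
carry_out:
  targets:
    - [[-33,9,44],[-4,-24,-80],82]
    - [[-33,9,44],[-4,-24,-80],82]
    - [[-33,9,44],[-4,-24,-80],82]
    - [[-33,9,44],[-4,-24,-80],82]
    - [[-33,9,44],[-4,-24,-80],82]
    - [[-33,9,44],[-4,-24,-80],82]
    - [[-33,9,44],[-4,-24,-80],82]
    - [[-33,9,44],[-4,-24,-80],82]
    - [[-33,9,44],[-4,-24,-80],82]
    - [[-33,9,44],[-4,-24,-80],82]

```text
t: 21.78
ee_pos: [508.7, -63.2, 195.6]
orientation: [2.106, 2.116, -0.217]
ft_force: [-0.3, 0.1, -0.3]
width: 81.4
```

```bash
python3 - <<'E'
from h import *
np.set_printoptions(precision=2,suppress=True)
o=rec();print(o["t"],o["qpos"],o["ee_pos"],o["ft_force"])
t=np.radians(12);d=np.array([0,-np.sin(t),-np.cos(t)]);R=toolR(d,[1,0,0])
print(goto(np.array([508.5,-58.5,94])+19*d,R))
cm=cam("wrist");im=snap("wrist","w8");im=np.ascontiguousarray(im[:,:,::-1])
H=cuphull(508.5,-58.5,0,up=True)
for part in (H[:14],H[14:]): cv2.polylines(im,[np.int32(fproj(part,cm)*4)],True,(0,255,0),1,shift=2)
H=divhull(568,-154,np.radians(.3))
for part in (H[:4],H[4:]):
    part=np.vstack([np.linspace(part[i],part[(i+1)%4],8) for i in range(4)]); cv2.polylines(im,[np.int32(fproj(part,cm)*4)],True,(0,255,255),1,shift=2)
cv2.imwrite("pics/w8o.png",im)
# divider fit using scene+side
C={n:cam(n) for n in ["scene","side"]}
for n in C:
    b=snap(n,n+"8")
    big=cv2.resize(np.ascontiguousarray(b[:,:,::-1]),None,fx=4,fy=4,interpolation=cv2.INTER_CUBIC)
    for part in (H[:4],H[4:]):
        q=np.array([proj(n,p) for p in part]);cv2.polylines(big,[(q*4+2).astype(np.int32)],True,(0,255,0),1)
    x0,y0=(150,180) if n=="scene" else (330,240)
    cv2.imwrite(f"pics/d_{n}.png",big[y0*4:y0*4+480,x0*4:x0*4+600])
E
python3 -c "
import cv2
cv2.imwrite('pics/d8.png',cv2.resize(cv2.vconcat([cv2.imread('pics/d_scene.png'),cv2.imread('pics/d_side.png')]),(375,600)))"
```

```text
21.7833 [-0.02  0.3   1.91 -0.26  0.94  0.13] [508.71 -63.22 195.56] [-0.31  0.14 -0.33]
(array([-0.1 ,  0.13, -0.29]), array([  -0.21,    0.77, -120.14]))
```

View pics/w8o.png

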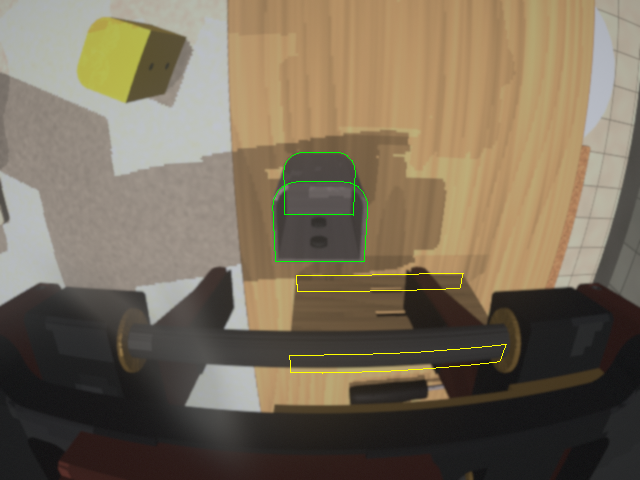

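View pics/d_scene.png

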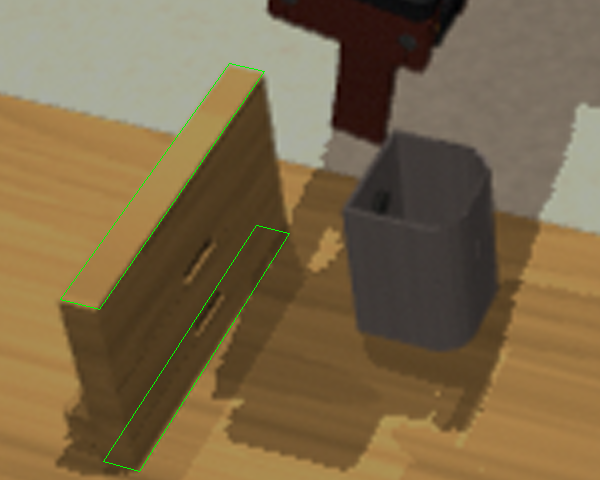

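View pics/d_side.png

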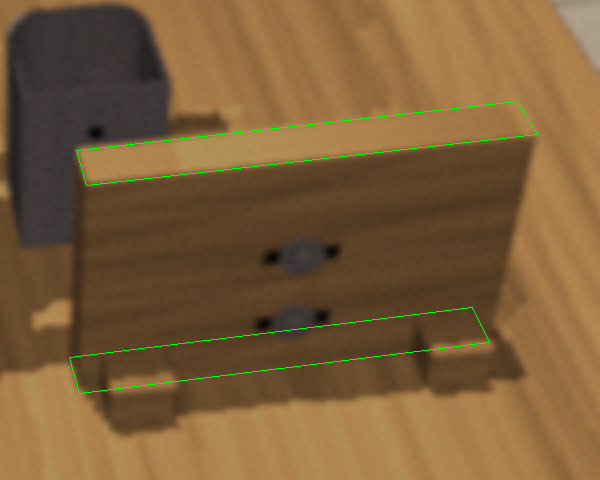

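Emit:
carry_out:
  targets:
    - [[0,0,0],[0,1,-30],82]
    - [[0,0,0],[0,1,-60],82]
    - [[0,0,0],[0,1,-90],82]
    - [[0,0,0],[0,1,-110],82]
    - [[0,0,0],[0,1,-120],82]
    - [[0,0,0],[0,1,-120],82]
    - [[0,0,0],[0,1,-120],82]

```text
t: 22.52
ee_pos: [510.3, -63.7, 77.4]
orientation: [2.1, 2.115, -0.216]
ft_force: [0.4, 0.6, 0.6]
width: 82.1
```

Emit:
carry_out:
  targets:
    - [[0,0,0],[0,0,0],40]
    - [[0,0,0],[0,0,0],40]
    - [[0,0,0],[0,0,0],40]
    - [[0,0,0],[0,0,0],40]
    - [[0,0,0],[0,0,0],40]
    - [[0,0,0],[0,0,0],40]
    - [[0,0,0],[0,0,0],40]
    - [[0,0,0],[0,0,0],40]

```text
t: 23.18
ee_pos: [510.6, -63.2, 78.2]
orientation: [2.097, 2.116, -0.216]
ft_force: [-1.1, -0.3, 5.9]
width: 58.0
```

```bash
python3 - <<'E'
from h import *
np.set_printoptions(precision=3,suppress=True)
o=rec();print(o["t"],o["qpos"],o["ee_pos"],o["ft_force"],o["moment"],o["width"]); print(Ro.from_rotvec(o["orientation"]).as_matrix())
E
```

```text
23.1833 [-0.02   0.493  1.976 -0.336  0.688  0.233] [510.573 -63.23   78.158] [-1.108 -0.251  5.887] [-0.125  0.452 -0.078] 58.02213303597743
[[-0.008  1.     0.008]
 [ 0.978  0.01  -0.21 ]
 [-0.21   0.006 -0.978]]
```

Emit:
carry_out:
  targets:
    - [[0,0,0],[0,0,3],40]
    - [[0,0,0],[0,0,6],40]
    - [[0,0,0],[8,-6,6],40]
    - [[0,0,0],[20,-16,6],40]
    - [[0,0,0],[32,-28,6],40]
    - [[0,0,0],[44,-38,6],40]
    - [[0,0,0],[53,-44,6],40]
    - [[0,0,-0.3],[57,-48,6],40]
    - [[0,0,-0.3],[57,-50,6],40]
    - [[0,0,-0.3],[57,-50,6],40]

```text
t: 24.02
ee_pos: [566.8, -113.5, 82.9]
orientation: [2.104, 2.111, -0.218]
ft_force: [0.1, 0.5, -1.1]
width: 58.2
```

Emit:
carry_out:
  targets:
    - [[0,0,0],[0,0,-2],40]
    - [[0,0,0],[0,0,-4],40]
    - [[0,0,0],[0,0,-5],40]
    - [[0,0,0],[0,0,-5],40]

```text
t: 24.35
ee_pos: [566.8, -112.8, 78.2]
orientation: [2.103, 2.112, -0.217]
ft_force: [-0.7, 0.5, 0.4]
width: 57.8
```

```bash
python3 - <<'E'
from h import *
np.set_printoptions(precision=3,suppress=True)
o=rec();print(o["t"],o["ee_pos"],o["ft_force"],o["moment"],o["width"]); print(Ro.from_rotvec(o["orientation"]).as_matrix())
for n in ("scene","side"):
    b=snap(n,n+"9"); big=cv2.resize(np.ascontiguousarray(b[:,:,::-1]),None,fx=4,fy=4,interpolation=cv2.INTER_CUBIC)
    x0,y0=(140,180) if n=="scene" else (330,220)
    cv2.imwrite(f"pics/e_{n}.png",big[y0*4:y0*4+480,x0*4:x0*4+600])
E
```

```text
24.35 [ 566.755 -112.834   78.157] [-0.672  0.485  0.395] [ 0.105  0.103 -0.039] 57.79104790119384
[[-0.004  1.     0.006]
 [ 0.978  0.005 -0.209]
 [-0.209  0.005 -0.978]]
```

View pics/e_scene.png

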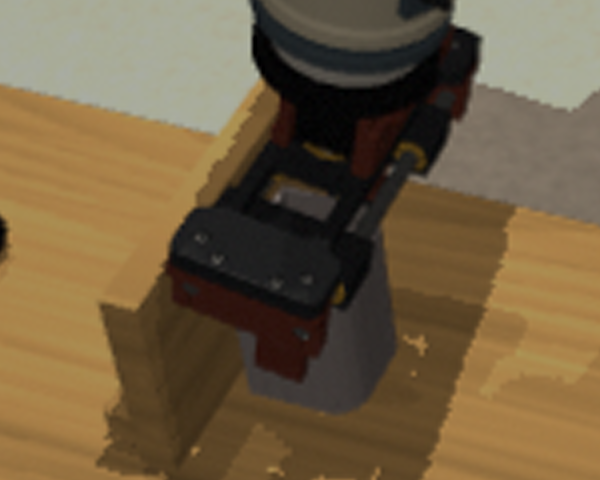

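View pics/e_side.png

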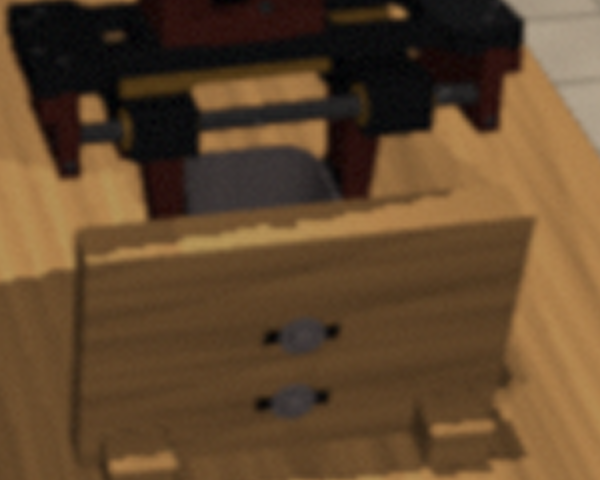

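Emit:
carry_out:
  targets:
    - [[0,0,0],[1,-2,-0.5],40]
    - [[0,0,0],[1,-4,-0.5],40]
    - [[0,0,0],[1,-5,-0.5],40]
    - [[0,0,0],[1,-6,-0.5],40]
    - [[0,0,0],[1,-6,-0.5],40]

```text
t: 24.87
ee_pos: [568.9, -119.2, 78.2]
orientation: [2.103, 2.111, -0.215]
ft_force: [0.0, 3.2, 5.5]
width: 58.2
```

Emit:
carry_out:
  targets:
    - [[0,0,0],[0,-0.5,0],40]
    - [[0,0,0],[0,-1,0],40]
    - [[0,0,0],[0,-1.5,0],40]
    - [[0,0,0],[0,-1.5,0],40]

```text
t: 25.2
ee_pos: [569.1, -120.6, 78.2]
orientation: [2.103, 2.111, -0.215]
ft_force: [-0.3, 3.3, 4.4]
width: 58.3
```

Emit:
carry_out:
  targets:
    - [[0,0,0],[0,0,0.4],40]
    - [[0,0,0],[0,-0.5,0.4],40]
    - [[0,0,0],[0,-1,0.4],40]
    - [[0,0,0],[0,-1,0.4],40]

```text
t: 25.53
ee_pos: [568.4, -121.8, 78.2]
orientation: [2.103, 2.111, -0.216]
ft_force: [1.2, 2.4, 3.1]
width: 57.9
```

Emit:
carry_out:
  targets:
    - [[0,0,0],[0,-0.5,0],40]
    - [[0,0,0],[0,-1,0],40]
    - [[0,0,0],[0,-1,0],40]

```text
t: 25.78
ee_pos: [568.4, -122.4, 78.2]
orientation: [2.104, 2.111, -0.216]
ft_force: [0.6, 5.6, 4.6]
width: 58.0
```

Emit:
carry_out:
  targets:
    - [[0,0,0],[0,-0.3,0],40]
    - [[0,0,0],[0,-0.3,0],40]
    - [[0,0,0],[0,-0.3,0],40]

```text
t: 26.03
ee_pos: [568.4, -122.4, 78.2]
orientation: [2.104, 2.112, -0.216]
ft_force: [1.0, 6.6, 4.8]
width: 58.0
```

```bash
python3 - <<'E'
from h import *
np.set_printoptions(precision=3,suppress=True)
o=rec();print(o["t"],o["ee_pos"],o["ft_force"],o["moment"],o["width"]); print(Ro.from_rotvec(o["orientation"]).as_matrix())
E
```

```text
26.0333 [ 568.436 -122.385   78.208] [1.012 6.64  4.846] [ 1.002  0.118 -0.048] 57.963803250171416
[[-0.003  1.     0.007]
 [ 0.978  0.004 -0.209]
 [-0.209  0.006 -0.978]]
```

Emit:
carry_out:
  targets:
    - [[0,0,0],[0,-0.2,0.3],40]
    - [[0,0,0],[0,-0.5,0.5],40]
    - [[0,0,0],[0,-0.8,0.5],40]
    - [[0,0,0],[0,-0.8,0.5],40]

```text
t: 26.37
ee_pos: [568.4, -122.4, 78.2]
orientation: [2.104, 2.112, -0.215]
ft_force: [2.3, 11.3, 1.2]
width: 58.2
```

```bash
python3 - <<'E'
from h import *
np.set_printoptions(precision=3,suppress=True)
o=rec();print(o["t"],o["ee_pos"],o["ft_force"],o["moment"],o["width"]); print(Ro.from_rotvec(o["orientation"]).as_matrix())
for n in ("scene","side","wrist"): snap(n,n+"10")
b=cv2.imread("pics/scene10.png");cv2.imwrite("pics/e_scene10.png",cv2.resize(b[180:300,140:290],None,fx=4,fy=4,interpolation=cv2.INTER_CUBIC))
print(monitor.get_obs()["ft_force"])
E
```

```text
26.3667 [ 568.372 -122.392   78.177] [ 2.336 11.327  1.243] [ 1.519 -0.044  0.153] 58.15286254855765
[[-0.003  1.     0.007]
 [ 0.978  0.005 -0.208]
 [-0.208  0.006 -0.978]]
[ 1.997 11.402  2.049]
```

View pics/e_scene10.png

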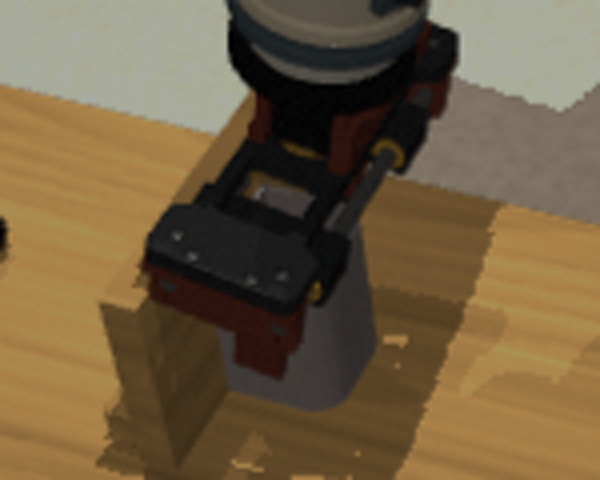

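View pics/wrist10.png

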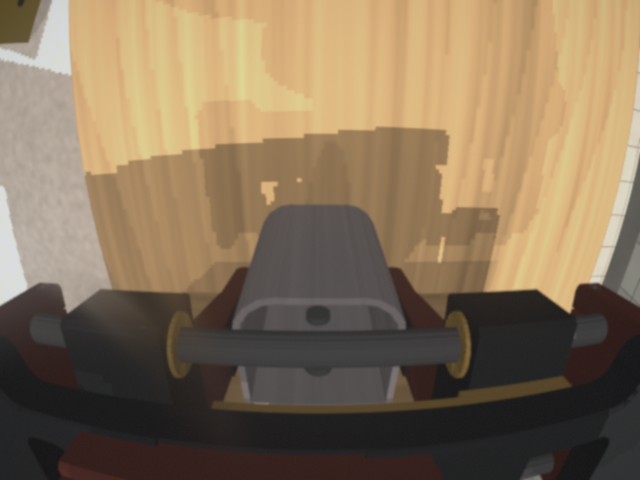

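Emit:
carry_out:
  targets:
    - [[0,0,0],[0,0.2,0],40]
    - [[0,0,0],[0,0.2,0],40]
    - [[0,0,0],[0,0.2,0],40]
    - [[0,0,0],[0,0.2,0],40]
    - [[0,0,0],[0,0.2,0],40]
    - [[0,0,0],[0,0.2,0],40]

```text
t: 27.02
ee_pos: [568.4, -122.4, 78.2]
orientation: [2.104, 2.112, -0.215]
ft_force: [2.1, 9.5, 0.9]
width: 58.3
```

```bash
python3 - <<'E'
from h import *
np.set_printoptions(precision=2,suppress=True)
for i in range(3):
    b=snap("side",f"side11"); o=monitor.get_obs(); print(o["t"],o["ft_force"],o["moment"],o["ee_pos"])
big=cv2.resize(np.ascontiguousarray(b[220:340,330:480,::-1]),None,fx=4,fy=4,interpolation=cv2.INTER_CUBIC)
H=cuphull(568.4,-118,np.radians(.3),up=True)
for part in (H[:14],H[14:]):
    q=np.array([proj("side",p) for p in part]);cv2.polylines(big,[((q-[330,220])*4+2).astype(np.int32)],True,(0,255,0),1)
cv2.imwrite("pics/e_side11.png",big)
for q in ("cup_mid","cup_back","slots"):
    for r in place_of(q,"side")[:4]:
        p=w("side",r["point"]); 
        if p[1]<-50: print(q,r["confidence"],p)
vision.get_image("scene")
for q in ("cup_mid","cup_back","slots"):
    for r in place_of(q,"scene")[:4]:
        p=w("scene",r["point"]); 
        if p[1]<-50: print("sc",q,r["confidence"],p)
E
```

```text
27.0667 [2.39 9.76 0.72] [ 1.39 -0.12  0.11] [ 568.4  -122.38   78.2 ]
27.1167 [3.21 9.96 1.01] [ 1.37 -0.14  0.02] [ 568.42 -122.38   78.2 ]
27.1667 [ 2.25 10.45  0.31] [ 1.38 -0.19  0.04] [ 568.38 -122.39   78.19]
slots 0.65 [ 567.87 -141.49   91.88]
sc cup_mid 0.62 [ 566.72 -116.9    92.6 ]
sc slots 0.71 [ 568.35 -143.66   93.01]
```

View pics/e_side11.png

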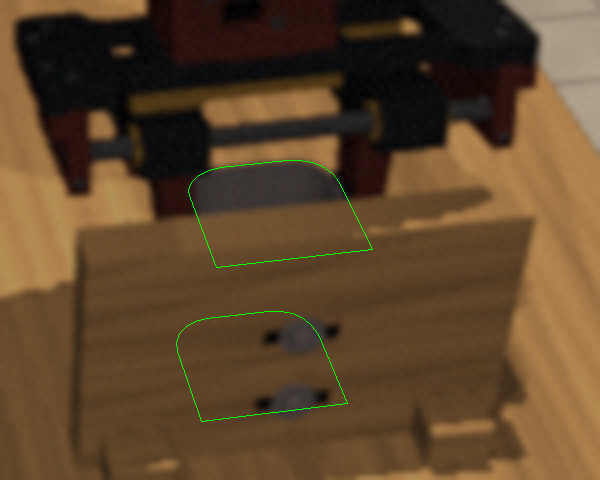

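```bash
python3 - <<'E'
from h import *
o=monitor.get_obs();print(o["t"],o["ft_force"],o["width"]);print(order.close_job())
E
```

```text
27.5167 [2.04600213 9.71763717 0.4474083 ] 58.13076451480603
the job is handed in; nothing more can be done
None
```

I turned the large grey cup mouth-up on the shelf and pressed its back against the divider. I then handed the job in at 27.5 s with the arm still holding it there.

**How:** I gripped the cup from the top and carried it to the bare shelf in front of the divider. There I re-gripped it level, lifted it, rolled it 180° and set it down mouth-up. I took it from the top again, slid it slowly onto the divider's face and pressed.

**Last checks:**
- **Push:** between 9.5 and 10.5 N over the last half second, with the gripper opening steady at 58 mm.
- **Shelf contact:** the vertical force was about 0.5 N, so the cup was resting on the shelf.
- **Position:** the cup centre is at x = 568.4 mm. The slots are at about 568 mm, so the holes are opposite them well within the 10 mm allowance.
- **Fit against the board:** the rim matched the expected outline in the side view, and the arm stopped where the measured board face would put it, with no impact.
- **Other items:** I left everything else on the shelf alone.

**What I could not confirm:**
- The screw holes were hidden at the end. Flushness is judged from the rim outline, the contact position and the force, not seen directly.
- A small sideways force of about 2 N along the board remained.
- In the final pictures the networks reported the cup and the slots a few millimetres off my own fit, and did not report the cup's back at all.

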